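# Set the diverter flap and send the nuts down the Y-chute to the nut tray

### The arm

A 7-joint arm with a two-finger parallel gripper is mounted at the origin on a cart in front of the work surface, level with it; the furniture and walls round the work are solid. World frame = base frame: x ahead of the robot, y to its left, z up, the work surface at z = 0. Lengths are in m, angles in rad, forces in N, time in s.
With the tool pointing down it reaches from about 0.425 to 1.025 m from the base axis. Payload 9.4 kg.
Tool frame: the origin (TCP) lies at the very end of the fingers, on their centre line; the grasp point (between the pads) lies 19 mm behind it; z points along the fingers, y is the line along which they close (so a half turn about z gives the same grasp; the last joint's range is limited). The gripper opens to 85 mm and grips with 20 to 120 N. Pads are 22 mm wide; open, the fingers measure 114 mm over their backs; the gripper's body (76 mm by 85 mm) begins 54 mm behind the grasp point. The pads swing forward as they close: fully open they stand 13 mm farther back than shut.
Start: joints at [-1.398, 0.599, -0.003, 1.599, 0.002, 0.943, -0.08], TCP at [0.179, 0.702, 0.231] pointing down, gripper open.
Joint ranges: [-2.57, 2.57], [-0.35, 1.97], [-1.29, 1.29], [0.11, 2.56], [-1.05, 4.19], [0.11, 1.86], [-2.63, 2.63]. Speed limits (rad/s): [2.22, 2.22, 3.01, 3.01, 3.14, 3.14, 3.14].

### API

Orientations are given as [roll, pitch, yaw] about the fixed x, y, z axes, in that order (R = Rz(yaw) Ry(pitch) Rx(roll)).
In Python, from rig import read_state, grab_frame, r, recognise gives the robot as it stands.
- The arm moves only by the tool drive_tool, never from a script. Its argument "deltas" is a list of rows, each an object of numbers: "dx", "dy", "dz": the shift along the tool's x, y, z as a fraction of full scale; "wx", "wy", "wz": the turn, a rotation vector about the tool's x, y, z as a fraction of full scale. A call has 1 to 5 rows; each row is the pose to reach, as a shift and turn from the pose commanded when the call began, along the tool's axes at that moment; what a row does not reach only later rows make up. Full scale, the value 1, is 0.5 m for a shift and pi/2 rad for a turn. A row lasts 1/8 s, in which the tool goes at most 62.5 mm and 10.7 degrees, less where a joint would pass 70% of its speed; a pose out of reach is approached as far as the arm can. A call with a number of a shift or a turn outside -1 to 1 is refused whole. A call with a gripper value outside its range is refused whole. "fingers" is the opening, from 0 (shut) to 1 (fully open), set as the call begins (left out, the last holds). The fingers move at their own pace and stop on an object; the grip force is fixed at half the most. Time passes only in rows, so rows that repeat a pose let the fingers close. It gives the time, the measured TCP pose, the force, the opening and the grip force at its end, in the units of the state.
- read_state(): the state, without advancing time (a new reading comes with each control period).
- grab_frame(name): name is "scene" or "top" or "wrist"; returns a dict with "frame" (384x512x3 uint8, red, green, blue), "depth" (384x512 float32, m along the optical axis (not along the pixel's ray), 0 where there is no reading), "mtx" (3x3 intrinsics, pixels), "cam_to_world" (4x4, takes a point from camera to world coordinates); the wrist camera has in their place "tool_from_camera" (4x4, takes a point from camera to tool coordinates, whose origin is the TCP and whose axes are the flange's). Camera axes: x right, y up, looking along -z (the intrinsics and any distortion apply to the point x, -y, -z); pixel columns grow to the right and rows downward; lengths in m; the calibration is good to about 2 mm. A picture is of the moment at which its call begins: read the wrist's pose just before it.
- r.close_job(): hands the job in; it is judged then, once.
Trained networks look in a picture, given as the dict that the camera call returned (one of the last four; its "shot" number tells which), for a name from the list of things; names that differ only in an ending like _2 or _b are one class to them, and where a whole thing is asked for, a point or a joint stands for the part that bears it (a point fixed in the world has none). Each returns a list of dicts, best first, with "score" (0 to 1); they miss things now and then, are a little off and sometimes report something else, mostly with a low value. They report only what shows in the picture. A call takes as long as a camera call.
- recognise(picture, target): "location" ([row, column] in pixels, amid what is visible of it).
The state is a dict: "clock": time; "joints": joint angles; "joint_velocities": joint speeds; "effort": joint torques, N m; "tcp_pos": TCP position; "ee_rot": TCP orientation; "wrist_force": force on the tool from outside, world axes, zero at the start; "moment": the same for the moment, N m; "opening": finger opening in m; "gripper_force": force on a finger pad.
Only numpy, scipy, OpenCV 4.12 (cv2) and the standard library are available. Lean on these libraries where they do the work, as an engineer would, in place of code of your own. Each camera call takes 0.05 s, during which the arm holds its last target. There are 200 camera calls.

### The job

The hex nuts in the scoop belong in the tray that already holds nuts, not in the one with the bolts. Swing the diverter flap of the Y-chute fully over to its stop so that parts run to the nut tray, then pick up the scoop and tip all three nuts into the chute's intake, without handling the nuts themselves, so that they slide down into that tray. Leave the flap set, put the empty scoop back down level on the bench, and do not disturb the loose things lying round about.

Things in the scene. Friction and masses are not known exactly. Their poses are not given: they have to be found in the camera images.
- chute: Fixed open-topped Y-chute of bare slick sheet metal (friction 0.2) on a dark steel stand. Origin: on the bench midway between the two trays under its lower end; z up, x the horizontal direction in which parts run down, y to the left looking down the chute. The floor falls 30 degrees along x; its height is 0.029 - 0.577 x. At x = -0.130 it splits into a left (+y) and a right (-y) leg.
- intake (a point): Point on the chute floor in the middle of the intake, chute frame (-0.251, 0, 0.174): pour the nuts here. The intake is 142 mm wide (y) and runs from chute x = -0.320 to -0.240, with walls 40 mm high, square to the sloping floor, at its upper end and sides; highest rim 248 mm above the bench, above x = -0.300. Below it the walls narrow to the throat.
- throat (a point): Point on the chute floor in the middle of the throat, chute frame (-0.177, 0, 0.131), where the channel is at its narrowest, 74 mm between the walls; the flap's free end swings here.
- exit_left (a point): Floor's end in the middle of the left leg, 59 mm wide, chute frame (-0.054, 0.055, 0.060), over one tray. The leg runs 15 degrees outward (+y) from the split.
- exit_right (a point): The same for the right leg, chute frame (-0.054, -0.055, 0.060), over the other tray.
- flap (a joint): Diverter flap, rad: steel plate 75 mm long, 36 mm high, hinged at the split on a pin square to the floor, pointing up the slope. 0: midway (starts near). Positive: free end to the left (+y); at the stop +0.55 it shuts the left leg, parts run right (-y). At the stop -0.55 it shuts the right leg, parts run left (+y). Light friction (0.5 N at the knob) holds it.
- flap_knob (a point): Centre of the 24 mm black ball knob on the stem on top of the flap, 60 mm from the hinge pin, 75 mm off the floor, above the walls, free all round. It turns about the pin, whose direction in the chute frame is (0.5, 0, 0.866): at flap angle q the knob is at chute (-0.092 - 0.052 cos q, 0.060 sin q, 0.168 + 0.030 cos q).
- scoop: Sheet-metal parts scoop, 0.08 to 0.17 kg empty, flat on the bench: open pan 90 x 64 mm, side walls 34, back wall 38 mm high, upright grip behind the back wall. Origin: underside, middle of the pan; x towards the pouring lip, z up. The floor's last 20 mm turn up 12 degrees to the lip. Slick (0.2): nuts begin to slide out with the lip tipped 25 degrees down, all run out at 40 degrees or more.
- scoop_grip (a point): Middle of the scoop's handle, scoop frame (-0.058, 0, 0.064): an upright wooden grip behind the pan, 20 mm (x) x 18 mm (y), from 38 to 90 mm above the underside, higher than the pan's walls.
- scoop_lip (a point): Middle of the scoop's pouring lip, 64 mm wide, 7 mm high, scoop frame (0.046, 0, 0.007).
- nut_tray: Grey sheet-steel tray that already holds two hex nuts; the tray to fill. 130 mm (x) x 114 mm (y), walls 42 mm high, 2 mm thick. Origin: centre of the underside, on the bench; axes parallel to the chute's. Fixed under one of the chute's exits, at chute (0, 0.061) or (0, -0.061), drawn at each start.
- bolt_tray: The same tray, holding two hex bolts, under the other exit.
- nut_1: Hex nut, 24 x 27 x 13 mm, 30 g, lying flat in the scoop at the start. Origin: centre of its underside.
- nut_2: The second hex nut in the scoop, the same.
- nut_3: The third hex nut in the scoop, the same.
- offcut: Rusty offcut of square tube, 30 x 85 x 30 mm, lying on the bench (origin under its centre): leave alone.
- spanner: Open-ended spanner, 171 mm long, lying on the bench: leave alone.
- marker: Thin red soapstone holder, 133 mm long, lying near the front edge of the bench: leave alone.

How it is judged:
By the outcome, as a careful person would: the job done as asked, in the order asked, and still so for the second after the job is handed in, with the robot touching nothing.
It also fails if it takes over 62 s, if anything falls off the work surface, if the arm or the gripper's body presses on something with over 40 N, if the wrist force passes 120 N, or if a joint passes its speed limit or range.

## Working session

There is one attempt and no reset: what is moved stays moved. The work goes in short steps, Python scripts to look and compute and a tool call to move; the robot and the scene stay as the last step left them, time stands still between calls to the robot, and variables do not carry over. Pictures are saved under pics/ and viewed, at most 10 in all, crops included, and the job is handed in when it is done.

Besides the shell and the picture viewer there is one more tool, called by a JSON object that holds its "fn" and its "kwargs", one argument or row to a line. drive_tool: Moves the arm, as the interface text tells. Its arguments: {"type":"object","properties":{"deltas":{"type":"array"},"fingers":{"type":"number"}},"required":["deltas"]}

```bash
mkdir -p pics
cat > h.py <<'E'
import numpy as np, cv2, pickle
from scipy.spatial.transform import Rotation as R
from rig import read_state, grab_frame, r, recognise
def pt(f,row,col,T=None):
    K=f["mtx"]; d=f["depth"][int(row),int(col)]
    p=np.array([(col-K[0,2])/K[0,0]*d,-(row-K[1,2])/K[1,1]*d,-d,1])
    return ((f["cam_to_world"] if T is None else T)@p)[:3]
def cloud(f):
    K=f["mtx"]; d=f["depth"]; v,u=np.indices(d.shape)
    P=np.stack([(u-K[0,2])/K[0,0]*d,-(v-K[1,2])/K[1,1]*d,-d,np.ones_like(d)],-1)
    return (P@f["cam_to_world"].T)[...,:3]
def save(f,n): cv2.imwrite("pics/"+n,f["frame"][...,::-1])
E
python3 - <<'E'
from h import *
s=read_state();print({k:np.round(v,3) for k,v in s.items()})
for n in("scene","top"):
    f=grab_frame(n);save(f,n+"0.png");pickle.dump(f,open(n+".pkl","wb"))
    print(n,np.round(f["cam_to_world"],3).tolist(),np.round(f["mtx"],1).tolist(),[k for k in f])
    for t in("flap_knob","scoop","scoop_grip","scoop_lip","nut_tray","bolt_tray","nut_1","chute","offcut","spanner","marker"):
        for d in recognise(f,t)[:4]:
            print(t,round(d["score"],2),np.round(d["location"],0),np.round(pt(f,*d["location"]),3))
E
```

```text
{'clock': np.float64(0.0), 'joints': array([-1.398,  0.6  , -0.003,  1.6  ,  0.002,  0.943, -0.08 ]), 'joint_velocities': array([-0.   , -0.   ,  0.001,  0.001, -0.   ,  0.   ,  0.001]), 'effort': array([ 0.0000e+00, -7.7642e+01,  1.5650e+00, -2.5801e+01,  1.2000e-02,
        9.0000e-03, -0.0000e+00]), 'tcp_pos': array([0.179, 0.702, 0.23 ]), 'ee_rot': array([-3.14 ,  0.   ,  2.892]), 'wrist_force': array([-0.11 ,  0.318,  0.029]), 'moment': array([0.024, 0.013, 0.051]), 'gripper_force': np.float64(0.0), 'opening': np.float64(0.085)}
scene [[0.597, 0.383, -0.705, -0.252], [-0.802, 0.257, -0.539, -0.757], [-0.025, 0.887, 0.461, 0.666], [0.0, 0.0, 0.0, 1.0]] [[464.5, 0.0, 247.9], [0.0, 464.5, 184.2], [0.0, 0.0, 1.0]] ['frame', 'depth', 'mtx', 'cam_to_world', 'shot']
flap_knob 0.76 [178. 269.] [ 0.537 -0.217  0.186]
flap_knob 0.16 [208. 254.] [ 0.415 -0.26   0.178]
scoop 0.95 [227. 197.] [ 0.497 -0.01  -0.002]
scoop_grip 0.93 [230. 197.] [ 0.451 -0.054  0.029]
scoop_lip 0.95 [227. 194.] [ 0.494 -0.003 -0.002]
nut_tray 0.92 [233. 339.] [ 0.662 -0.342  0.014]
nut_tray 0.33 [227. 196.] [ 0
[... 547 characters left out ...]
0.28 [147. 337.] [ 0.676 -0.342  0.002]
scoop 0.9 [222. 220.] [ 0.485 -0.026  0.003]
scoop_grip 0.79 [226. 221.] [ 0.474 -0.027  0.001]
scoop_lip 0.97 [223. 221.] [ 0.483 -0.026  0.002]
nut_tray 0.6 [148. 335.] [ 0.674 -0.337  0.   ]
bolt_tray 0.55 [137. 289.] [ 0.707 -0.215  0.003]
nut_1 0.64 [213. 219.] [ 0.509 -0.023  0.003]
nut_1 0.41 [219. 292.] [ 0.482 -0.204  0.15 ]
chute 0.83 [220. 294.] [ 0.479 -0.21   0.151]
chute 0.55 [224. 222.] [ 0.481 -0.03   0.   ]
offcut 0.89 [159. 173.] [0.652 0.093 0.03 ]
spanner 0.63 [219. 294.] [ 0.483 -0.208  0.148]
spanner 0.52 [116. 217.] [ 0.771 -0.024  0.006]
marker 0.5 [220. 294.] [ 0.481 -0.207  0.152]
marker 0.39 [269. 270.] [ 0.359 -0.153  0.006]
```

View pics/scene0.png

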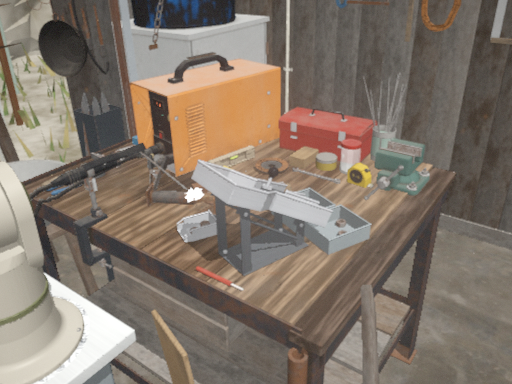

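View pics/top0.png

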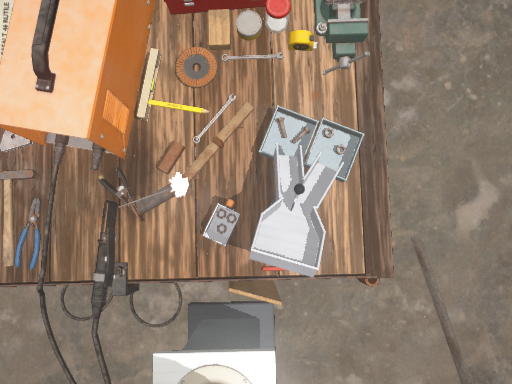

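The top view shows the flap roughly midway, with its knob at (row 188, col 299). The bolt tray is on the left at (135,289) and the nut tray on the right at (148,335). The scoop is at (222,221), with its grip at (203,230) on the side away from the robot. So the nuts must run right (-y), and the flap goes to +0.55.

Run:
```python
from h import *
f=pickle.load(open("top.pkl","rb"));P=cloud(f)
big=cv2.resize(f["frame"][95:285,130:370],None,fx=3.2,fy=3.2,interpolation=cv2.INTER_CUBIC);cv2.imwrite("pics/crop.png",big[...,::-1])
g=pickle.load(open("scene.pkl","rb"));G=cloud(g)
# floor plane from intake
from scipy.optimize import least_squares
def floorfit(Q,tag):
    q=Q[(abs(Q[:,2]-.165)<.045)]
    best=None
    rng=np.random.default_rng(0)
    for _ in range(600):
        a=q[rng.choice(len(q),3,False)];n=np.cross(a[1]-a[0],a[2]-a[0]);L=np.linalg.norm(n)
        if L<1e-5: continue
        n/=L;n*=np.sign(n[2])
        if abs(n[2]-.866)>.04: continue
        m=abs((q-a[0])@n)<.003
        if best is None or m.sum()>best.sum():best=m
    i=q[best];c=i.mean(0);n=np.linalg.svd(i-c)[2][2];n*=np.sign(n[2])
    yaw=np.arctan2(n[1],n[0]);print(tag,"floor n",n.round(3),"yaw",yaw,"N",len(i))
    # height = .029-.577 x -> chute x at c
    xc=(.029-c[2])/.577
    ex=np.array([np.cos(yaw),np.sin(yaw)]);ey=np.array([-ex[1],ex[0]])
    # y extents in intake
    lx=(i[:,:2]-c[:2])@ex+xc; ly=(i[:,:2])@ey
    for a in np.arange(-.32,-.13,.02):
        m=(lx>a)&(lx<a+.02)
        if m.sum()>5:print("  x",round(a,2),"y",np.percentile(ly[m],[1,50,99]).round(4),lx[m].size)
    print("  xoff",c[:2]@ex-xc, "lx range",lx.min(),lx.max())
for Q,rg,t in((P,(slice(180,275),slice(245,335)),"top"),(G,(slice(150,240),slice(190,300)),"scene")):
    floorfit(Q[rg].reshape(-1,3),t)
# scoop
S=P[190:255,190:250].reshape(-1,3)
for lo,hi in((.015,.05),(.05,.1)):
    q=S[(S[:,2]>lo)&(S[:,2]<hi)];print("scoop",lo,len(q),q.mean(0).round(3),q.min(0).round(3),q.max(0).round(3),cv2.minAreaRect(q[:,:2].astype(np.float32)))
S=G[195:250,165:225].reshape(-1,3)
for lo,hi in((.025,.045),(.05,.1)):
    q=S[(S[:,2]>lo)&(S[:,2]<hi)]
    if len(q):print("scoopS",lo,len(q),q.mean(0).round(3),q.min(0).round(3),q.max(0).round(3),cv2.minAreaRect(q[:,:2].astype(np.float32)))
for F,rc in((P,(188,299)),(P,(186,180)),(P,(205,145)),(P,(240,108)),(P,(155,172))):print(rc,F[rc].round(3))
k=P[170:205,280:320].reshape(-1,3);k=k[k[:,2]>.19];print("knob",len(k),k.mean(0),k.max(0),k.min(0))
k=G[160:195,250:290].reshape(-1,3);k=k[(k[:,2]>.19)&(k[:,0]<.7)];print("knobS",len(k),k.mean(0),k.max(0),k.min(0))
```

```text
top floor n [ 0.475 -0.153  0.867] yaw -0.31062765274955007 N 2819
  x -0.3 y [-0.1166 -0.0494  0.0186] 499
  x -0.28 y [-0.1161 -0.0503  0.0192] 525
  x -0.26 y [-0.1163 -0.0488  0.019 ] 508
  x -0.24 y [-0.1122 -0.0471  0.0166] 441
  x -0.22 y [-0.1003 -0.0484  0.0059] 348
  x -0.2 y [-0.0866 -0.0491 -0.0083] 245
  x -0.18 y [-0.0894 -0.0521 -0.0104] 215
  x -0.16 y [-0.0948 -0.0602 -0.008 ] 38
  xoff 0.732124614589134 lx range -0.2978545477329763 -0.15218925604862954
scene floor n [ 0.305 -0.316  0.898] yaw -0.8039957689058758 N 369
  x -0.32 y [0.0944 0.1038 0.2617] 49
  x -0.3 y [0.1048 0.117  0.2622] 49
  x -0.28 y [0.1151 0.2533 0.2595] 49
  x -0.26 y [0.1266 0.2287 0.2683] 38
  x -0.24 y [0.1594 0.2275 0.2783] 40
  x -0.22 y [0.178  0.1836 0.2423] 38
  x -0.2 y [0.1826 0.1866 0.2486] 30
  x -0.18 y [0.1868 0.1939 0.2667] 49
  x -0.16 y [0.191  0.2539 0.2584] 16
  xoff 0.7483435025524736 lx range -0.32733969609889546 -0.14346605953513863
scoop 0.015 214 [ 0.492 -0.035  0.029] [ 0.424 -0.077  0.015] [0.533 0.019 0.046] ((0.48510462045669556, -0.03277239948511124), (0.0656301453
[... 335 characters left out ...]
3220858573914, -0.003772541880607605), (0.27804332971572876, 0.13242477178573608), 47.680458068847656)
scoopS 0.05 181 [ 0.451 -0.13   0.075] [ 0.429 -0.148  0.05 ] [ 0.523 -0.049  0.1  ] ((0.48185381293296814, -0.10214714705944061), (0.13041746616363525, 0.02089594304561615), 44.23092269897461)
(188, 299) [ 0.548 -0.217  0.211]
(186, 180) [0.579 0.073 0.043]
(205, 145) [0.534 0.167 0.032]
(240, 108) [0.446 0.214 0.18 ]
(155, 172) [0.664 0.096 0.029]
knob 95 [ 0.54383626 -0.21386287  0.24757376] [ 0.56029706 -0.12559509  1.2010825 ] [ 0.44919162 -0.22906371  0.19698951]
knobS 201 [ 0.43699322 -0.27395894  0.2327628 ] [ 0.55568645 -0.20977324  0.66636867] [-0.25175053 -0.75702236  0.19006483]
```

View pics/crop.png

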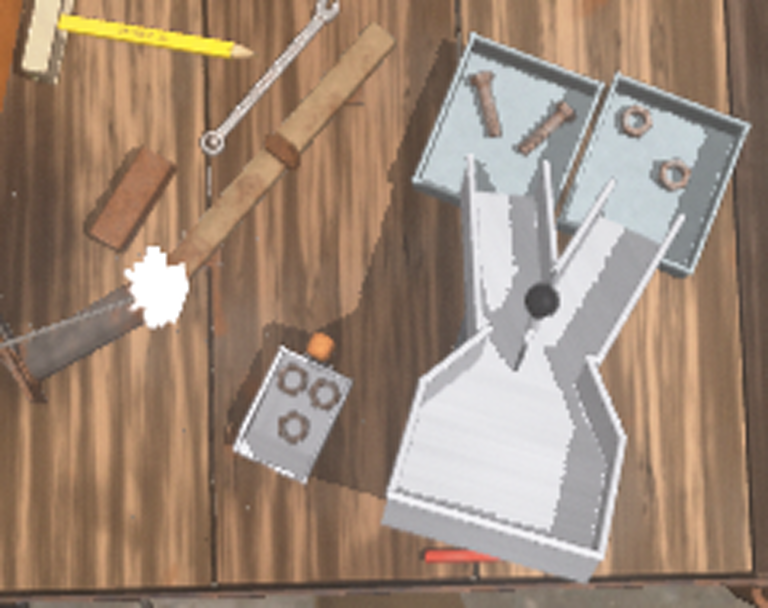

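```bash
cat >> h.py <<'E'
CY=-.3106; CO=np.array([.682,-.270,0]); CR=R.from_euler("z",CY)
def ch(x,y,z): return CO+CR.apply([x,y,z])
def go(p,yaw,tip=0):
    """deltas (fractions) to TCP p, tool x at yaw, tipped by tip rad (lip down)"""
    s=read_state(); A=R.from_euler("xyz",s["ee_rot"])
    B=R.from_euler("z",yaw)*R.from_euler("x",np.pi)*R.from_euler("y",-tip)
    d=A.inv().apply(np.array(p)-s["tcp_pos"])/.5; w=(A.inv()*B).as_rotvec()/(np.pi/2)
    print("d",d.round(4),"w",w.round(4),"rows",round(np.linalg.norm(d)*.5/.0625,1),round(np.linalg.norm(w)*90/10.7,1),"F",s["wrist_force"].round(1))
E
python3 - <<'E'
from h import *
P=cloud(pickle.load(open("top.pkl","rb")));d=pickle.load(open("top.pkl","rb"))["depth"]
m=(d>0)&(P[...,2]>.2)&(P[...,0]<.75)&(P[...,1]<.9)&(P[...,0]>.2)
q=P[m];
for a in np.arange(-.4,.6,.1):
    k=q[(q[:,1]>a)&(q[:,1]<a+.1)]
    if len(k):print(round(a,1),k[:,0].min().round(2),k[:,2].max().round(2))
go((.35,.45,.36),2.831)
print(ch(-.144,-.045,.19))
E
```

```text
-0.3 0.36 0.25
-0.2 0.37 0.25
0.2 0.66 0.28
0.3 0.67 0.28
0.4 0.69 0.28
d [-0.4558 -0.4049 -0.2575] w [-0.      0.      0.0387] rows 5.3 0.3 F [ 0.4  0.9 -0.2]
[ 0.531137   -0.26883605  0.19      ]
```

{"fn": "drive_tool", "kwargs": {
  "deltas": [
    {"dx": -0.456, "dy": -0.405, "dz": -0.258, "wz": 0.0387},
    {"dx": -0.456, "dy": -0.405, "dz": -0.258, "wz": 0.0387},
    {"dx": -0.456, "dy": -0.405, "dz": -0.258, "wz": 0.0387},
    {"dx": -0.456, "dy": -0.405, "dz": -0.258, "wz": 0.0387},
    {"dx": -0.456, "dy": -0.405, "dz": -0.258, "wz": 0.0387}
  ],
  "fingers": 0
}}

```text
schema error: expected keys dx, dy, dz, wx, wy, wz
```

Run:
```python
from h import *
s=read_state();print(s["clock"],s["tcp_pos"],s["ee_rot"],s["joints"].round(3))
go((.54,.10,.36),2.831)
```

```text
1.2 [0.17923028 0.70249167 0.23125925] [-3.14157084e+00  4.88249668e-05  2.89183266e+00] [-1.398  0.599 -0.003  1.599  0.002  0.943 -0.08 ]
d [-0.997  -0.9893 -0.2574] w [-0.      0.      0.0387] rows 11.4 0.3 F [ 0.4  0.9 -0.2]
```

All keys are needed.

{"fn": "drive_tool", "kwargs": {
  "deltas": [
    {"dx": -0.456, "dy": -0.405, "dz": -0.258, "wx": 0, "wy": 0, "wz": 0.0387},
    {"dx": -0.456, "dy": -0.405, "dz": -0.258, "wx": 0, "wy": 0, "wz": 0.0387},
    {"dx": -0.456, "dy": -0.405, "dz": -0.258, "wx": 0, "wy": 0, "wz": 0.0387},
    {"dx": -0.456, "dy": -0.405, "dz": -0.258, "wx": 0, "wy": 0, "wz": 0.0387},
    {"dx": -0.456, "dy": -0.405, "dz": -0.258, "wx": 0, "wy": 0, "wz": 0.0387}
  ],
  "fingers": 0
}}

```text
clock: 1.82
tcp_pos: [0.3415, 0.4624, 0.3541]
ee_rot: [3.141, 0.0, 2.831]
wrist_force: [0.6, 0.7, -0.1]
opening: 0.0001
gripper_force: 0.0
```

Run:
```python
from h import *
s=read_state();print(s["clock"],s["tcp_pos"],s["ee_rot"],s["joints"].round(3))
go((.54,.10,.36),2.831)
```

```text
1.825 [0.34145155 0.4624302  0.35408245] [3.14095903e+00 2.73677948e-04 2.83094464e+00] [-1.066  0.296  0.043  1.801 -0.014  1.044  0.243]
d [-0.5997 -0.5688 -0.012 ] w [ 0.0004  0.0002 -0.    ] rows 6.6 0.0 F [ 0.6  0.7 -0.1]
```

{"fn": "drive_tool", "kwargs": {
  "deltas": [
    {"dx": -0.6, "dy": -0.569, "dz": -0.012, "wx": 0, "wy": 0, "wz": 0},
    {"dx": -0.6, "dy": -0.569, "dz": -0.012, "wx": 0, "wy": 0, "wz": 0},
    {"dx": -0.6, "dy": -0.569, "dz": -0.012, "wx": 0, "wy": 0, "wz": 0},
    {"dx": -0.6, "dy": -0.569, "dz": -0.012, "wx": 0, "wy": 0, "wz": 0},
    {"dx": -0.6, "dy": -0.569, "dz": -0.012, "wx": 0, "wy": 0, "wz": 0}
  ]
}}

```text
clock: 2.45
tcp_pos: [0.4914, 0.1883, 0.358]
ee_rot: [3.141, 0.001, 2.831]
wrist_force: [1.3, 0.7, 1.0]
opening: -0.0004
gripper_force: 0.0
```

Run:
```python
from h import *
s=read_state();print(s["clock"],s["tcp_pos"],s["ee_rot"],s["joints"].round(3))
go((.531,-.269,.33),2.831)
```

```text
2.45 [0.49136534 0.18826501 0.35802877] [3.14080244e+00 6.03099386e-04 2.83123513e+00] [-0.619  0.225  0.181  1.899 -0.047  1.021  0.843]
d [-0.3547 -0.8467  0.0556] w [0.0005 0.0004 0.0001] rows 7.4 0.0 F [1.3 0.7 1. ]
```

{"fn": "drive_tool", "kwargs": {
  "deltas": [
    {"dx": -0.355, "dy": -0.847, "dz": 0.0, "wx": 0, "wy": 0, "wz": 0},
    {"dx": -0.355, "dy": -0.847, "dz": 0.0, "wx": 0, "wy": 0, "wz": 0},
    {"dx": -0.355, "dy": -0.847, "dz": 0.0, "wx": 0, "wy": 0, "wz": 0},
    {"dx": -0.355, "dy": -0.847, "dz": 0.0, "wx": 0, "wy": 0, "wz": 0},
    {"dx": -0.355, "dy": -0.847, "dz": 0.0, "wx": 0, "wy": 0, "wz": 0}
  ]
}}

```text
clock: 3.08
tcp_pos: [0.5176, -0.1232, 0.358]
ee_rot: [3.141, 0.001, 2.831]
wrist_force: [1.8, 0.7, 0.5]
opening: 0.0003
gripper_force: 0.0
```

Run:
```python
from h import *
f=grab_frame("scene");s=read_state();print(s["clock"],s["tcp_pos"],s["ee_rot"],s["joints"].round(3))
go((.531,-.269,.33),2.831)
```

```text
3.125 [ 0.51700024 -0.13239625  0.3584143 ] [-3.13782263  0.0033029   2.82251715] [-0.141  0.24   0.358  1.893 -0.093  1.023  1.508]
d [-0.1121 -0.2504  0.0581] w [-0.0024  0.0021 -0.0054] rows 2.2 0.1 F [ 0.3 -8.3  0.4]
```

{"fn": "drive_tool", "kwargs": {
  "deltas": [
    {"dx": -0.112, "dy": -0.25, "dz": 0.0, "wx": 0, "wy": 0, "wz": 0},
    {"dx": -0.112, "dy": -0.25, "dz": 0.0, "wx": 0, "wy": 0, "wz": 0},
    {"dx": -0.112, "dy": -0.25, "dz": 0.05, "wx": 0, "wy": 0, "wz": 0},
    {"dx": -0.112, "dy": -0.25, "dz": 0.058, "wx": 0, "wy": 0, "wz": 0},
    {"dx": -0.112, "dy": -0.25, "dz": 0.058, "wx": 0, "wy": 0, "wz": 0}
  ]
}}

```text
clock: 3.75
tcp_pos: [0.5329, -0.256, 0.3287]
ee_rot: [3.141, -0.001, 2.832]
wrist_force: [0.9, -0.0, 0.2]
opening: -0.0006
gripper_force: 0.0
```

Run:
```python
from h import *
f=grab_frame("top");save(f,"top1.png");s=read_state();print(s["clock"],s["tcp_pos"],s["ee_rot"],s["joints"].round(3))
f=grab_frame("wrist");save(f,"wr1.png")
A=np.eye(4);A[:3,:3]=R.from_euler("xyz",s["ee_rot"]).as_matrix();A[:3,3]=s["tcp_pos"];T=A@f["tool_from_camera"]
f["cam_to_world"]=T
for t in("flap_knob","chute","nut_tray"):
  for d in recognise(f,t)[:2]: print(t,d,pt(f,*d["location"]).round(3))
P=cloud(f);m=(f["depth"]>.05)&(P[...,2]>.192)&(P[...,2]<.216);q=P[m]
q=q[(np.hypot(q[:,0]-.546,q[:,1]+.22)<.045)];print("knob",len(q),q.mean(0).round(4),q.min(0).round(3),q.max(0).round(3))
print("chute frame",CR.inv().apply(q.mean(0)-CO) if len(q) else None)
go(ch(-.144,-.048,.19),2.831)
```

```text
3.8 [ 0.53316667 -0.2560036   0.32916094] [3.14100400e+00 3.34350175e-04 2.83281817e+00] [ 0.073  0.354  0.387  1.815 -0.157  1.002  1.785]
flap_knob {'location': [182.0, 293.2], 'score': 0.95} [ 0.539 -0.223  0.204]
chute {'location': [87.4, 293.6], 'score': 0.81} [ 0.463 -0.196  0.161]
nut_tray {'location': [237.1, 209.0], 'score': 0.76} [ 0.64  -0.369  0.002]
knob 553 [ 0.5454 -0.2195  0.205 ] [ 0.536 -0.231  0.194] [ 0.559 -0.208  0.21 ]
chute frame [-0.14546858  0.00630053  0.20501234]
d [-0.0033 -0.0307  0.2788] w [0.0002 0.0008 0.0009] rows 2.2 0.0 F [ 1.1  0.2 -0.3]
```

View pics/wr1.png

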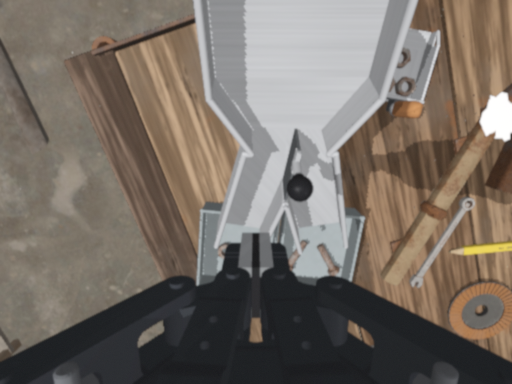

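The wrist view shows the knob at (188,299), to the right (+y) of the closed fingers at column 257. I'll descend on its -y side.

{"fn": "drive_tool", "kwargs": {
  "deltas": [
    {"dx": -0.003, "dy": -0.031, "dz": 0.1, "wx": 0, "wy": 0, "wz": 0},
    {"dx": -0.003, "dy": -0.031, "dz": 0.2, "wx": 0, "wy": 0, "wz": 0},
    {"dx": -0.003, "dy": -0.031, "dz": 0.279, "wx": 0, "wy": 0, "wz": 0},
    {"dx": -0.003, "dy": -0.031, "dz": 0.279, "wx": 0, "wy": 0, "wz": 0}
  ]
}}

```text
clock: 4.5
tcp_pos: [0.5283, -0.2715, 0.1872]
ee_rot: [3.141, -0.005, 2.832]
wrist_force: [0.5, 0.3, 0.5]
opening: 0.0004
gripper_force: 0.0
```

{"fn": "drive_tool", "kwargs": {
  "deltas": [
    {"dx": 0, "dy": 0.02, "dz": 0, "wx": 0, "wy": 0, "wz": 0},
    {"dx": 0, "dy": 0.04, "dz": 0, "wx": 0, "wy": 0, "wz": 0},
    {"dx": 0, "dy": 0.06, "dz": 0, "wx": 0, "wy": 0, "wz": 0},
    {"dx": 0, "dy": 0.08, "dz": 0, "wx": 0, "wy": 0, "wz": 0},
    {"dx": 0, "dy": 0.08, "dz": 0, "wx": 0, "wy": 0, "wz": 0}
  ]
}}

```text
clock: 5.12
tcp_pos: [0.5422, -0.2333, 0.1893]
ee_rot: [3.141, 0.0, 2.833]
wrist_force: [0.2, 0.2, 0.5]
opening: -0.0001
gripper_force: 0.0
```

Run:
```python
from h import *
s=read_state();print(s["clock"],CR.inv().apply(s["tcp_pos"]-CO).round(4),CR.inv().apply(s["wrist_force"]).round(2))
```

```text
5.125 [-0.1443 -0.0078  0.1893] [0.11 0.21 0.49]
```

{"fn": "drive_tool", "kwargs": {
  "deltas": [
    {"dx": 0, "dy": 0.01, "dz": 0, "wx": 0, "wy": 0, "wz": 0},
    {"dx": 0, "dy": 0.018, "dz": 0, "wx": 0, "wy": 0, "wz": 0},
    {"dx": 0, "dy": 0.024, "dz": 0, "wx": 0, "wy": 0, "wz": 0},
    {"dx": 0, "dy": 0.024, "dz": 0, "wx": 0, "wy": 0, "wz": 0}
  ]
}}

```text
clock: 5.62
tcp_pos: [0.5453, -0.2228, 0.189]
ee_rot: [3.141, -0.0, 2.831]
wrist_force: [0.0, -1.0, 0.3]
opening: -0.0004
gripper_force: 0.0
```

Run:
```python
from h import *
f=grab_frame("top");f=grab_frame("wrist");s=read_state();save(f,"wr2.png")
print(s["clock"],CR.inv().apply(s["tcp_pos"]-CO).round(4),CR.inv().apply(s["wrist_force"]).round(2))
```

```text
5.725 [-0.1446  0.0029  0.189 ] [-0.03 -0.19  0.2 ]
```

View pics/wr2.png

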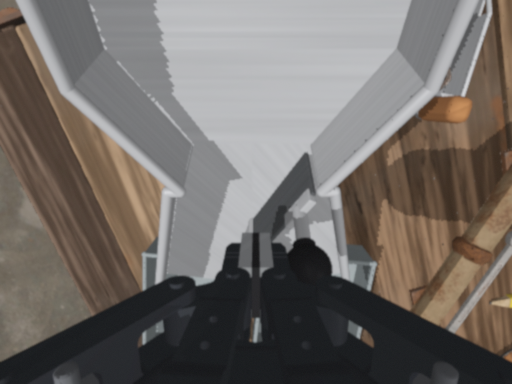

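The flap's free end (306,155) is close to the left wall, with the knob against the fingers at (310,262). It isn't at the stop yet, so I'll keep pushing gently.

{"fn": "drive_tool", "kwargs": {
  "deltas": [
    {"dx": 0, "dy": 0.004, "dz": 0, "wx": 0, "wy": 0, "wz": 0},
    {"dx": 0, "dy": 0.008, "dz": 0, "wx": 0, "wy": 0, "wz": 0},
    {"dx": 0, "dy": 0.01, "dz": 0, "wx": 0, "wy": 0, "wz": 0},
    {"dx": 0, "dy": 0.01, "dz": 0, "wx": 0, "wy": 0, "wz": 0}
  ]
}}

```text
clock: 6.22
tcp_pos: [0.5469, -0.2182, 0.1891]
ee_rot: [3.142, -0.0, 2.831]
wrist_force: [0.3, -0.3, -0.5]
opening: 0.0001
gripper_force: 0.0
```

{"fn": "drive_tool", "kwargs": {
  "deltas": [
    {"dx": 0, "dy": 0.003, "dz": 0, "wx": 0, "wy": 0, "wz": 0},
    {"dx": 0, "dy": 0.006, "dz": 0, "wx": 0, "wy": 0, "wz": 0},
    {"dx": 0, "dy": 0.006, "dz": 0, "wx": 0, "wy": 0, "wz": 0}
  ]
}}

```text
clock: 6.6
tcp_pos: [0.5472, -0.2172, 0.1891]
ee_rot: [-3.14, 0.0, 2.83]
wrist_force: [-1.3, -5.6, -1.0]
opening: -0.0003
gripper_force: 2.7
```

{"fn": "drive_tool", "kwargs": {
  "deltas": [
    {"dx": 0, "dy": 0.004, "dz": 0, "wx": 0, "wy": 0, "wz": 0},
    {"dx": 0, "dy": 0.004, "dz": 0, "wx": 0, "wy": 0, "wz": 0}
  ]
}}

```text
clock: 6.85
tcp_pos: [0.5472, -0.2167, 0.1891]
ee_rot: [-3.138, 0.0, 2.828]
wrist_force: [-2.5, -9.8, -1.9]
opening: 0.0004
gripper_force: 4.7
```

{"fn": "drive_tool", "kwargs": {
  "deltas": [
    {"dx": 0, "dy": -0.03, "dz": 0, "wx": 0, "wy": 0, "wz": 0},
    {"dx": 0, "dy": -0.05, "dz": 0, "wx": 0, "wy": 0, "wz": 0},
    {"dx": 0, "dy": -0.05, "dz": -0.1, "wx": 0, "wy": 0, "wz": 0},
    {"dx": 0, "dy": -0.05, "dz": -0.22, "wx": 0, "wy": 0, "wz": 0},
    {"dx": 0, "dy": -0.05, "dz": -0.3, "wx": 0, "wy": 0, "wz": 0}
  ]
}}

```text
clock: 7.48
tcp_pos: [0.5409, -0.2379, 0.3419]
ee_rot: [3.141, 0.002, 2.831]
wrist_force: [0.5, -0.4, 0.0]
opening: -0.0001
gripper_force: 0.0
```

Run:
```python
from h import *
f=grab_frame("wrist");f=grab_frame("wrist");s=read_state();save(f,"wr3.png")
A=np.eye(4);A[:3,:3]=R.from_euler("xyz",s["ee_rot"]).as_matrix();A[:3,3]=s["tcp_pos"];f["cam_to_world"]=A@f["tool_from_camera"]
P=cloud(f);m=(f["depth"]>.05)&(P[...,2]>.19)&(P[...,2]<.216);q=P[m]
q=q[(np.hypot(q[:,0]-.557,q[:,1]+.20)<.035)];c=CR.inv().apply(q-CO);print("knob",len(q),c.mean(0).round(4),c.min(0).round(3),c.max(0).round(3))
print(s["clock"],s["tcp_pos"].round(3))
X=-(0.887);sx=2.662
go((.5297,-.0564,.33),sx)
```

```text
knob 473 [-0.1384  0.0309  0.1982] [-0.148  0.02   0.19 ] [-0.126  0.043  0.203]
7.575 [ 0.542 -0.239  0.344]
d [0.1356 0.3392 0.0268] w [0.0008 0.0049 0.1074] rows 2.9 0.9 F [-0.2  0.   0.5]
```

The knob is at chute y = 0.031, so the flap is at its stop. Next is the scoop.

{"fn": "drive_tool", "kwargs": {
  "deltas": [
    {"dx": 0.136, "dy": 0.339, "dz": 0.027, "wx": 0, "wy": 0, "wz": 0.107},
    {"dx": 0.136, "dy": 0.339, "dz": 0.027, "wx": 0, "wy": 0, "wz": 0.107},
    {"dx": 0.136, "dy": 0.339, "dz": 0.027, "wx": 0, "wy": 0, "wz": 0.107},
    {"dx": 0.136, "dy": 0.339, "dz": 0.1, "wx": 0, "wy": 0, "wz": 0.107},
    {"dx": 0.136, "dy": 0.339, "dz": 0.187, "wx": 0, "wy": 0, "wz": 0.107}
  ],
  "fingers": 1
}}

```text
clock: 8.2
tcp_pos: [0.528, -0.0539, 0.2448]
ee_rot: [3.14, 0.001, 2.665]
wrist_force: [0.8, 0.9, -1.1]
opening: 0.0855
gripper_force: 0.0
```

Run:
```python
from h import *
f=grab_frame("top");f=grab_frame("wrist");s=read_state();save(f,"wr4.png")
A=np.eye(4);A[:3,:3]=R.from_euler("xyz",s["ee_rot"]).as_matrix();A[:3,3]=s["tcp_pos"];f["cam_to_world"]=A@f["tool_from_camera"]
print(s["clock"],s["tcp_pos"].round(3),s["ee_rot"].round(3))
P=cloud(f);ok=(f["depth"]>.05)
near=np.hypot(P[...,0]-.49,P[...,1]+.035)<.085
for lo,hi in((.024,.037),(.075,.1)):
    q=P[ok&near&(P[...,2]>lo)&(P[...,2]<hi)];print(lo,len(q),q.mean(0).round(4),q.min(0).round(3),q.max(0).round(3),cv2.minAreaRect(q[:,:2].astype(np.float32)))
```

```text
8.3 [ 0.525 -0.055  0.242] [-3.138 -0.007  2.664]
0.024 530 [ 0.4799 -0.0317  0.0331] [ 0.422 -0.078  0.024] [0.53  0.019 0.037] ((0.4786289632320404, -0.031020388007164), (0.06547629088163376, 0.09479113668203354), 62.719078063964844)
0.075 355 [ 0.5273 -0.0563  0.0885] [ 0.518 -0.067  0.075] [ 0.539 -0.047  0.093] ((0.5288285613059998, -0.05730079859495163), (0.016866490244865417, 0.020426586270332336), 62.28431701660156)
```

View pics/wr4.png

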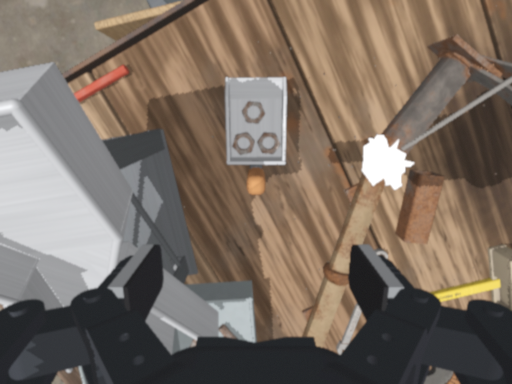

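The wrist view shows the scoop with its three nuts at (125,256) and the grip at (180,256), clear all round. I'll open the fingers half-way and descend.

Run:
```python
from h import *
go((.529,-.057,.046),2.664)
```

```text
d [-0.0117  0.0005  0.3916] w [-0.0022 -0.0042 -0.0002] rows 3.1 0.0 F [0.6 0.5 0.6]
```

{"fn": "drive_tool", "kwargs": {
  "deltas": [
    {"dx": -0.01, "dy": 0, "dz": 0.05, "wx": -0.002, "wy": -0.002, "wz": 0},
    {"dx": -0.01, "dy": 0, "dz": 0.15, "wx": -0.002, "wy": -0.002, "wz": 0},
    {"dx": -0.01, "dy": 0, "dz": 0.22, "wx": -0.002, "wy": -0.002, "wz": 0},
    {"dx": -0.01, "dy": 0, "dz": 0.25, "wx": -0.002, "wy": -0.002, "wz": 0},
    {"dx": -0.01, "dy": 0, "dz": 0.25, "wx": -0.002, "wy": -0.002, "wz": 0}
  ],
  "fingers": 0.55
}}

```text
clock: 8.93
tcp_pos: [0.5324, -0.0578, 0.1208]
ee_rot: [3.139, 0.003, 2.662]
wrist_force: [0.0, 0.3, 0.0]
opening: 0.0469
gripper_force: 0.0
```

Run:
```python
from h import *
s=read_state();print(s["tcp_pos"].round(4),s["ee_rot"].round(4),s["joints"].round(3));go((.529,-.057,.046),2.664)
```

```text
[ 0.5324 -0.0578  0.1208] [3.1386e+00 2.6000e-03 2.6625e+00] [-0.182  0.549  0.266  2.144 -0.306  0.48   1.411]
d [ 0.0072 -0.0022  0.1495] w [ 0.0019  0.0016 -0.001 ] rows 1.2 0.0 F [0.  0.3 0. ]
```

{"fn": "drive_tool", "kwargs": {
  "deltas": [
    {"dx": 0.007, "dy": 0, "dz": 0.05, "wx": 0.002, "wy": 0.002, "wz": 0},
    {"dx": 0.007, "dy": 0, "dz": 0.1, "wx": 0.002, "wy": 0.002, "wz": 0},
    {"dx": 0.007, "dy": 0, "dz": 0.148, "wx": 0.002, "wy": 0.002, "wz": 0},
    {"dx": 0.007, "dy": 0, "dz": 0.148, "wx": 0.002, "wy": 0.002, "wz": 0},
    {"dx": 0.007, "dy": 0, "dz": 0.148, "wx": 0.002, "wy": 0.002, "wz": 0}
  ]
}}

```text
clock: 9.55
tcp_pos: [0.5303, -0.0559, 0.0481]
ee_rot: [3.141, 0.002, 2.663]
wrist_force: [0.4, -0.9, 0.1]
opening: 0.0472
gripper_force: 0.0
```

Run:
```python
from h import *
s=read_state();print(s["tcp_pos"].round(4),s["ee_rot"].round(4),s["joints"].round(3));go((.529,-.057,.046),2.664)
```

```text
[ 0.5303 -0.0559  0.0481] [3.1407e+00 1.7000e-03 2.6628e+00] [-0.123  0.667  0.179  2.183 -0.361  0.316  1.455]
d [ 0.0013 -0.0031  0.0042] w [ 0.0006  0.0011 -0.0008] rows 0.0 0.0 F [ 0.4 -0.9  0.1]
```

{"fn": "drive_tool", "kwargs": {
  "deltas": [
    {"dx": 0.001, "dy": -0.002, "dz": 0.002, "wx": 0, "wy": 0, "wz": 0},
    {"dx": 0.001, "dy": -0.002, "dz": 0.002, "wx": 0, "wy": 0, "wz": 0},
    {"dx": 0.001, "dy": -0.002, "dz": 0.002, "wx": 0, "wy": 0, "wz": 0},
    {"dx": 0.001, "dy": -0.002, "dz": 0.002, "wx": 0, "wy": 0, "wz": 0},
    {"dx": 0.001, "dy": -0.002, "dz": 0.002, "wx": 0, "wy": 0, "wz": 0}
  ],
  "fingers": 0
}}

```text
clock: 10.18
tcp_pos: [0.529, -0.0565, 0.0465]
ee_rot: [3.141, 0.001, 2.663]
wrist_force: [-1.0, -0.5, 7.9]
opening: 0.0171
gripper_force: 58.6
```

{"fn": "drive_tool", "kwargs": {
  "deltas": [
    {"dx": 0, "dy": 0, "dz": -0.02, "wx": 0, "wy": 0, "wz": 0},
    {"dx": 0, "dy": 0, "dz": -0.06, "wx": 0, "wy": 0, "wz": 0},
    {"dx": 0, "dy": 0, "dz": -0.12, "wx": 0, "wy": 0, "wz": 0},
    {"dx": 0, "dy": 0, "dz": -0.19, "wx": 0, "wy": 0, "wz": 0},
    {"dx": 0, "dy": 0, "dz": -0.26, "wx": 0, "wy": 0, "wz": 0}
  ]
}}

```text
clock: 10.8
tcp_pos: [0.5281, -0.0564, 0.1771]
ee_rot: [-3.142, -0.0, 2.663]
wrist_force: [-0.4, 0.6, -3.2]
opening: 0.0171
gripper_force: 58.6
```

```bash
cat >> h.py <<'E'
# scoop pose goals: lip at chute (lx,ly,lz), tip angle; TCP in scoop frame
TS=np.array([-.058,0,.046]); LIP=np.array([.046,0,.007])
def pour(lx,ly,lz,tip,yaw=CY+np.pi):
    B=R.from_euler("z",yaw)*R.from_euler("y",tip)
    p=ch(lx,ly,lz)+B.apply(TS-LIP); print("tcp",p.round(3)); go(p,yaw,tip)
E
python3 - <<'E'
from h import *
s=read_state();print(s["tcp_pos"].round(4),s["ee_rot"].round(4),s["joints"].round(3),s["moment"].round(2))
pour(-.245,0,.28,0)
pour(-.245,0,.21,.85)
E
```

```text
[ 0.5281 -0.0564  0.1771] [-3.1415e+00 -3.0000e-04  2.6629e+00] [-0.24   0.462  0.337  2.11  -0.261  0.609  1.371] [-0.06 -0.09  0.  ]
tcp [ 0.548 -0.227  0.319]
d [-0.1919 -0.2846 -0.2838] w [-0.     -0.0002 -0.107 ] rows 3.6 0.9 F [-0.4  0.6 -3.2]
tcp [ 0.486 -0.207  0.314]
d [-0.0644 -0.3062 -0.2735] w [-0.0455 -0.54   -0.1005] rows 3.3 4.6 F [-0.4  0.6 -3.2]
```

{"fn": "drive_tool", "kwargs": {
  "deltas": [
    {"dx": 0, "dy": 0, "dz": -0.07, "wx": 0, "wy": 0, "wz": 0},
    {"dx": 0, "dy": 0, "dz": -0.14, "wx": 0, "wy": 0, "wz": 0},
    {"dx": 0, "dy": 0, "dz": -0.22, "wx": 0, "wy": 0, "wz": 0},
    {"dx": 0, "dy": 0, "dz": -0.27, "wx": 0, "wy": 0, "wz": 0},
    {"dx": 0, "dy": 0, "dz": -0.29, "wx": 0, "wy": 0, "wz": 0}
  ]
}}

```text
clock: 11.42
tcp_pos: [0.5285, -0.0565, 0.3223]
ee_rot: [3.14, 0.002, 2.663]
wrist_force: [0.7, 1.1, -2.5]
opening: 0.0176
gripper_force: 58.9
```

{"fn": "drive_tool", "kwargs": {
  "deltas": [
    {"dx": -0.01, "dy": -0.01, "dz": 0, "wx": 0, "wy": 0, "wz": -0.01},
    {"dx": -0.03, "dy": -0.04, "dz": 0, "wx": 0, "wy": 0, "wz": -0.03},
    {"dx": -0.055, "dy": -0.08, "dz": 0, "wx": 0, "wy": 0, "wz": -0.05},
    {"dx": -0.08, "dy": -0.12, "dz": 0, "wx": 0, "wy": 0, "wz": -0.07},
    {"dx": -0.105, "dy": -0.16, "dz": 0, "wx": 0, "wy": 0, "wz": -0.09}
  ]
}}

```text
clock: 12.05
tcp_pos: [0.5376, -0.1527, 0.319]
ee_rot: [-3.141, -0.002, 2.806]
wrist_force: [0.2, 0.0, -1.7]
opening: 0.0167
gripper_force: 58.7
```

Run:
```python
from h import *
s=read_state();print(s["clock"],s["tcp_pos"].round(4),s["ee_rot"].round(4),s["joints"].round(3),s["moment"].round(2))
pour(-.245,0,.28,0)
```

```text
12.05 [ 0.5376 -0.1527  0.319 ] [-3.1408e+00 -2.5000e-03  2.8058e+00] [-0.137  0.322  0.419  1.896 -0.157  0.958  1.589] [ 0.01 -0.09  0.02]
tcp [ 0.548 -0.227  0.319]
d [-6.800e-02 -1.334e-01 -1.000e-04] w [-0.0005 -0.0016 -0.0161] rows 1.2 0.1 F [ 0.2  0.  -1.7]
```

{"fn": "drive_tool", "kwargs": {
  "deltas": [
    {"dx": -0.024, "dy": -0.038, "dz": 0, "wx": 0, "wy": 0, "wz": -0.01},
    {"dx": -0.045, "dy": -0.075, "dz": 0, "wx": 0, "wy": 0, "wz": -0.016},
    {"dx": -0.06, "dy": -0.11, "dz": 0, "wx": 0, "wy": 0, "wz": -0.016},
    {"dx": -0.067, "dy": -0.128, "dz": 0, "wx": 0, "wy": 0, "wz": -0.016},
    {"dx": -0.068, "dy": -0.133, "dz": 0, "wx": 0, "wy": 0, "wz": -0.016}
  ]
}}

```text
clock: 12.68
tcp_pos: [0.548, -0.2261, 0.3202]
ee_rot: [-3.142, -0.001, 2.829]
wrist_force: [-0.1, 0.2, -2.5]
opening: 0.0176
gripper_force: 58.7
```

Run:
```python
from h import *
f=grab_frame("top");f=grab_frame("wrist");save(f,"wr5.png")
s=read_state();print(s["clock"],s["tcp_pos"].round(4),s["ee_rot"].round(4),s["joints"].round(3))
for t in (0,.17,.34): pour(-.245,0,.265-.06*t,t)
```

```text
12.775 [ 0.5482 -0.2253  0.3204] [ 3.1413e+00 -4.0000e-04  2.8296e+00] [-0.008  0.368  0.423  1.825 -0.178  0.986  1.747]
tcp [ 0.548 -0.227  0.304]
d [-0.0001 -0.0033  0.0328] w [ 0.0002 -0.0003 -0.0009] rows 0.3 0.0 F [ 0.1 -0.1 -1.8]
tcp [ 0.54  -0.224  0.311]
d [ 0.0161 -0.0033  0.0191] w [ 1.000e-04 -1.085e-01 -9.000e-04] rows 0.2 0.9 F [ 0.1 -0.1 -1.8]
tcp [ 0.53  -0.221  0.316]
d [ 0.0378 -0.0033  0.0087] w [ 0.     -0.2167 -0.0009] rows 0.3 1.8 F [ 0.1 -0.1 -1.8]
```

View pics/wr5.png

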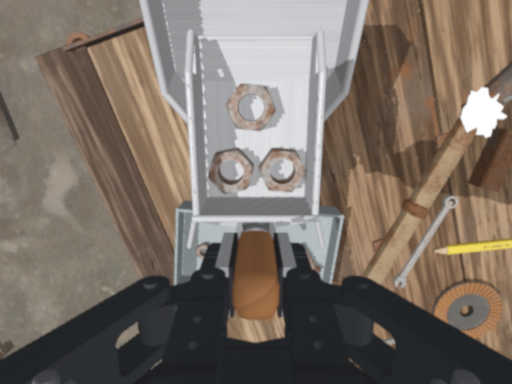

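The wrist view shows all three nuts still in the pan, at (105,250), (170,230) and (170,282), with the pan centred over the intake. Now I'll tip it in stages.

Run:
```python
from h import *
for t,z in ((.12,.25),(.24,.232),(.36,.215)): pour(-.245,0,z,t)
```

```text
tcp [ 0.543 -0.225  0.301]
d [ 0.0107 -0.0033  0.0384] w [ 0.0001 -0.0767 -0.0009] rows 0.3 0.6 F [ 0.1 -0.1 -1.8]
tcp [ 0.536 -0.223  0.295]
d [ 0.0244 -0.0033  0.0516] w [ 0.     -0.153  -0.0009] rows 0.5 1.3 F [ 0.1 -0.1 -1.8]
tcp [ 0.528 -0.221  0.288]
d [ 0.0407 -0.0034  0.0645] w [-0.     -0.2294 -0.0009] rows 0.6 1.9 F [ 0.1 -0.1 -1.8]
```

{"fn": "drive_tool", "kwargs": {
  "deltas": [
    {"dx": 0.005, "dy": -0.002, "dz": 0.02, "wx": 0, "wy": -0.04, "wz": 0},
    {"dx": 0.011, "dy": -0.003, "dz": 0.038, "wx": 0, "wy": -0.077, "wz": 0},
    {"dx": 0.024, "dy": -0.003, "dz": 0.052, "wx": 0, "wy": -0.153, "wz": 0},
    {"dx": 0.041, "dy": -0.003, "dz": 0.064, "wx": 0, "wy": -0.229, "wz": 0},
    {"dx": 0.041, "dy": -0.003, "dz": 0.064, "wx": 0, "wy": -0.229, "wz": 0}
  ]
}}

```text
clock: 13.4
tcp_pos: [0.5254, -0.219, 0.2877]
ee_rot: [3.14, 0.358, 2.83]
wrist_force: [0.6, 0.0, -2.3]
opening: 0.0172
gripper_force: 58.7
```

Run:
```python
from h import *
s=read_state();print(s["clock"],s["tcp_pos"].round(4),s["ee_rot"].round(4),s["joints"].round(3))
for t,z in ((.46,.212),(.56,.209),(.66,.206),(.76,.203),(.86,.2)): pour(-.245,0,z,t)
```

```text
13.4 [ 0.5254 -0.219   0.2877] [3.1401 0.3575 2.8296] [-0.009  0.236  0.373  2.167 -0.245  0.406  1.807]
tcp [ 0.521 -0.218  0.293]
d [ 0.0045 -0.0014 -0.0132] w [ 0.0006 -0.0652 -0.0009] rows 0.1 0.5 F [ 0.6  0.  -2.3]
tcp [ 0.513 -0.216  0.297]
d [ 0.0175 -0.0014 -0.027 ] w [ 0.0005 -0.1289 -0.0009] rows 0.3 1.1 F [ 0.6  0.  -2.3]
tcp [ 0.504 -0.213  0.301]
d [ 0.0323 -0.0014 -0.0395] w [ 0.0005 -0.1925 -0.0009] rows 0.4 1.6 F [ 0.6  0.  -2.3]
tcp [ 0.495 -0.21   0.303]
d [ 0.0489 -0.0014 -0.0507] w [ 0.0004 -0.2562 -0.0009] rows 0.6 2.2 F [ 0.6  0.  -2.3]
tcp [ 0.485 -0.207  0.304]
d [ 0.0671 -0.0014 -0.0604] w [ 0.0004 -0.3199 -0.001 ] rows 0.7 2.7 F [ 0.6  0.  -2.3]
```

```bash
cat > kin.py <<'E'
from h import *
import itertools
from scipy.optimize import least_squares
D=[([-1.398,.599,-.003,1.599,.002,.943,-.08],[.1792,.7025,.2313],[-3.1416,0,2.8918]),
([-.619,.225,.181,1.899,-.047,1.021,.843],[.4914,.1883,.3580],[3.1408,.0006,2.8312]),
([.073,.354,.387,1.815,-.157,1.002,1.785],[.5332,-.256,.3292],[3.141,.0003,2.8328]),
([-.123,.667,.179,2.183,-.361,.316,1.455],[.5303,-.0559,.0481],[3.1407,.0017,2.6628]),
([-.24,.462,.337,2.11,-.261,.609,1.371],[.5281,-.0564,.1771],[-3.1415,-.0003,2.6629]),
([-.008,.368,.423,1.825,-.178,.986,1.747],[.5482,-.2253,.3204],[3.1413,-.0004,2.8296]),
([-.009,.236,.373,2.167,-.245,.406,1.807],[.5254,-.219,.2877],[3.1401,.3575,2.8296])]
def fk(q,L,sg=(-1,-1,-1,-1)):
    A=R.identity();p=np.zeros(3);k=0
    for i,a in enumerate(q):
        if i%2==0:
            A=A*R.from_euler("z",sg[i//2]*a+(L[4+i//2]));p=p+A.apply([0,0,L[i//2]])
        else: A=A*R.from_euler("y",a)
    return p,A
def res(L,sg):
    o=[]
    for q,p,e in D:
        a,A=fk(q,L,sg);o+=list(a-p)+list(.3*(A.inv()*R.from_euler("xyz",e)).as_rotvec())
    return np.array(o)
def fit():
    b=None
    for sg in itertools.product((1,-1),repeat=4):
      for o in (0,np.pi/2,np.pi,-np.pi/2):
        s=least_squares(res,[.3,.4,.4,.3,0,0,0,o],args=(sg,))
        if b is None or s.cost<b[0].cost:b=(s,sg)
    return b
E
python3 - <<'E'
from kin import *
b,sg=fit();print(b.cost,b.x.round(4),sg,abs(b.fun).max())
pickle.dump((b.x,sg),open("kin.pkl","wb"))
lo=np.array([-2.57,-.35,-1.29,.11,-1.05,.11,-2.63]);hi=np.array([2.57,1.97,1.29,2.56,4.19,1.86,2.63])
q0=np.array(read_state()["joints"])
def ik(p,B,q0):
    f=lambda q:np.r_[(fk(q,b.x,sg)[0]-p)*5,(fk(q,b.x,sg)[1].inv()*B).as_rotvec(),.01*(q-q0)]
    s=least_squares(f,np.clip(q0,lo+.01,hi-.01),bounds=(lo+.03,hi-.03));return s.x,abs(s.fun[:6]).max()
for lx in(-.255,-.235,-.215):
  for z in(.2,.23):
    q=q0
    for t in(.5,.6,.7,.8,.9):
      yaw=CY+np.pi;p=ch(lx,0,z)+(R.from_euler("z",yaw)*R.from_euler("y",t)).apply(TS-LIP)
      B=R.from_euler("z",yaw)*R.from_euler("x",np.pi)*R.from_euler("y",-t)
      q,e=ik(p,B,q);print(lx,z,t,round(e,3),q.round(2))
E
```

```text
0.00018507706722186267 [ 0.3025  0.646   0.4508  0.3374 -0.0793 -0.0187  0.0116  1.4676] (-1, -1, -1, -1) 0.010237745128885574
-0.255 0.2 0.5 0.0 [ 0.26  0.18  0.09  2.31 -0.48  0.18  2.06]
-0.255 0.2 0.6 0.034 [ 0.16  0.15  0.21  2.36 -1.01  0.14  2.6 ]
-0.255 0.2 0.7 0.114 [ 0.19  0.12  0.19  2.37 -1.01  0.14  2.6 ]
-0.255 0.2 0.8 0.193 [ 0.26  0.08  0.12  2.39 -1.    0.14  2.6 ]
-0.255 0.2 0.9 0.274 [ 0.43  0.05 -0.04  2.4  -1.    0.14  2.6 ]
-0.255 0.23 0.5 0.0 [ 0.1   0.14  0.27  2.27 -0.41  0.27  1.99]
-0.255 0.23 0.6 0.001 [ 0.24  0.1   0.12  2.34 -0.74  0.14  2.33]
-0.255 0.23 0.7 0.064 [ 0.12  0.07  0.26  2.37 -1.01  0.14  2.6 ]
-0.255 0.23 0.8 0.144 [ 0.17  0.03  0.21  2.38 -1.    0.14  2.6 ]
-0.255 0.23 0.9 0.223 [ 0.16 -0.    0.22  2.4  -1.    0.14  2.6 ]
-0.235 0.2 0.5 0.0 [ 0.25  0.21  0.1   2.27 -0.46  0.19  2.04]
-0.235 0.2 0.6 0.029 [ 0.17  0.18  0.2   2.33 -1.02  0.14  2.6 ]
-0.235 0.2 0.7 0.11 [ 0.19  0.15  0.18  2.34 -1.01  0.14  2.6 ]
-0.235 0.2 0.8 0.191 [ 0.24  0.11  0.14  2.35 -1.01  0.14  2.6 ]
-0.235 0.2 0.9 0.273 [ 0.34  0.08  0.04  2.37 -1.01  0.14  2.6 ]

[... 276 characters left out ...]
9 0.224 [ 0.32  0.03  0.06  2.37 -1.01  0.14  2.6 ]
-0.215 0.2 0.5 0.0 [ 0.24  0.23  0.1   2.23 -0.44  0.2   2.01]
-0.215 0.2 0.6 0.023 [ 0.18  0.2   0.19  2.3  -1.02  0.14  2.6 ]
-0.215 0.2 0.7 0.105 [ 0.2   0.17  0.17  2.31 -1.02  0.14  2.6 ]
-0.215 0.2 0.8 0.188 [ 0.23  0.14  0.14  2.32 -1.02  0.14  2.6 ]
-0.215 0.2 0.9 0.271 [ 0.29  0.11  0.08  2.34 -1.02  0.14  2.6 ]
-0.215 0.23 0.5 0.0 [ 0.12  0.19  0.24  2.2  -0.4   0.29  1.98]
-0.215 0.23 0.6 0.0 [ 0.31  0.15  0.03  2.28 -0.59  0.14  2.17]
-0.215 0.23 0.7 0.059 [ 0.16  0.13  0.21  2.31 -1.02  0.14  2.6 ]
-0.215 0.23 0.8 0.141 [ 0.19  0.09  0.18  2.32 -1.02  0.14  2.6 ]
-0.215 0.23 0.9 0.223 [ 0.27  0.06  0.1   2.34 -1.02  0.14  2.6 ]
```

```bash
cat >> kin.py <<'E'
LX,SG=pickle.load(open("kin.pkl","rb"))
lo=np.array([-2.57,-.35,-1.29,.11,-1.05,.11,-2.63]);hi=np.array([2.57,1.97,1.29,2.56,4.19,1.86,2.63])
def ik(p,B,q0,reg=.01):
    f=lambda q:np.r_[(fk(q,LX,SG)[0]-p)*5,(fk(q,LX,SG)[1].inv()*B).as_rotvec(),reg*(q-q0)]
    s=least_squares(f,np.clip(q0,lo+.06,hi-.06),bounds=(lo+.05,hi-.05),max_nfev=60);return s.x,abs(s.fun[:6]).max()
E
python3 - <<'E'
from kin import *
q0=np.array(read_state()["joints"])
for dy in np.radians(np.arange(-180,180,22.5)):
  yaw=CY+np.pi+dy;q=q0;out=[]
  for y in np.linspace(0,dy,max(2,int(abs(dy)/.25))):   # level turn
    t=0;B=R.from_euler("z",CY+np.pi+y);p=ch(-.25,0,.27)+B.apply(TS-LIP)
    q,e=ik(p,B*R.from_euler("x",np.pi),q)
  out.append(round(e,3))
  for t in(.2,.4,.6,.75,.9):
    B=R.from_euler("z",yaw)*R.from_euler("y",t);p=ch(-.25,0,.23)+B.apply(TS-LIP)
    q,e=ik(p,R.from_euler("z",yaw)*R.from_euler("x",np.pi)*R.from_euler("y",-t),q);out.append(round(e,3))
  print(round(np.degrees(dy)),out,q.round(2))
E
```

```text
-180 [np.float64(0.0), np.float64(0.0), np.float64(0.0), np.float64(0.0), np.float64(0.0), np.float64(0.0)] [-0.24  0.79  0.93  1.66 -0.16  1.81 -1.05]
-158 [np.float64(0.0), np.float64(0.0), np.float64(0.0), np.float64(0.0), np.float64(0.0), np.float64(0.0)] [-0.43  0.83  1.08  1.7  -0.04  1.65 -0.75]
-135 [np.float64(0.0), np.float64(0.0), np.float64(0.0), np.float64(0.0), np.float64(0.0), np.float64(0.0)] [-0.63  0.87  1.23  1.8   0.02  1.41 -0.48]
-112 [np.float64(0.0), np.float64(0.0), np.float64(0.0), np.float64(0.0), np.float64(0.0), np.float64(0.0)] [-0.79  0.8   1.24  1.94  0.15  1.12 -0.37]
-90 [np.float64(0.0), np.float64(0.0), np.float64(0.0), np.float64(0.0), np.float64(0.0), np.float64(0.0)] [-0.93  0.7   1.24  2.1   0.35  0.8  -0.33]
-68 [np.float64(0.0), np.float64(0.0), np.float64(0.0), np.float64(0.0), np.float64(0.0), np.float64(0.0)] [-1.03  0.56  1.24  2.28  0.74  0.51 -0.46]
-45 [np.float64(0.0), np.float64(0.0), np.float64(0.0), np.float64(0.0), np.float64(0.001), np.float64(0.0)] [-1.03  0.36  1.18  2.44  1.61  0.37 -0.99]
-22 [np.float64(0.0), np.float64(0.0)
[... 683 characters left out ...]
at64(0.311)] [ 1.44  0.57 -1.24  2.04 -0.08  0.78  2.58]
90 [np.float64(0.0), np.float64(0.0), np.float64(0.117), np.float64(0.22), np.float64(0.318), np.float64(0.422)] [ 1.31  0.7  -1.24  1.89  0.04  1.11  2.58]
112 [np.float64(0.087), np.float64(0.158), np.float64(0.264), np.float64(0.412), np.float64(0.524), np.float64(0.622)] [ 1.16  0.83 -1.24  1.75  0.11  1.42  2.58]
135 [np.float64(0.261), np.float64(0.324), np.float64(0.426), np.float64(0.625), np.float64(0.741), np.float64(0.803)] [ 1.02  0.98 -1.24  1.64  0.13  1.73  2.58]
158 [np.float64(0.436), np.float64(0.522), np.float64(0.545), np.float64(0.82), np.float64(0.933), np.float64(0.98)] [ 0.95  1.03 -1.24  1.67  0.17  1.81  2.58]
```

```bash
cat >> h.py <<'E'
def pose(lx,ly,lz,tip,yaw):
    B=R.from_euler("z",yaw)*R.from_euler("y",tip)
    return ch(lx,ly,lz)+B.apply(TS-LIP), R.from_euler("z",yaw)*R.from_euler("x",np.pi)*R.from_euler("y",-tip)
def rows(wps):
    s=read_state();A=R.from_euler("xyz",s["ee_rot"]);pp=s["tcp_pos"];pr=A
    print(s["clock"].round(2),s["tcp_pos"].round(3),s["ee_rot"].round(3),s["joints"].round(2),s["wrist_force"].round(1))
    for w in wps:
        p,B=pose(*w);d=A.inv().apply(p-s["tcp_pos"])/.5;v=(A.inv()*B).as_rotvec()/(np.pi/2)
        print(d.round(3),v.round(3),"step mm",round(np.linalg.norm(p-pp)*1e3),"deg",round(np.degrees((pr.inv()*B).magnitude()),1));pp,pr=p,B
E
python3 - <<'E'
from h import *
Y=CY+np.pi
rows([(-.25,0,.23,.27,Y),(-.25,0,.255,.14,Y),(-.25,0,.28,.02,Y),(-.25,0,.29,0,Y),(-.25,0,.29,0,Y)])
from kin import *
for dy in(-100,-115,-130,-145):
  for j3 in(-.4,0,.4,.8,1.2):
    q0=np.array([-.3,.7,j3,1.8,0,1.2,-.5]);p,B=pose(-.25,0,.22,.85,Y+np.radians(dy));q,e=ik(p,B,q0);print(dy,j3,e.round(3),q.round(2))
E
```

```text
Traceback (most recent call last):
  File "h.py", line 31, in rows
    print(s["clock"].round(2),s["tcp_pos"].round(3),s["ee_rot"].round(3),s["joints"].round(2),s["wrist_force"].round(1))
          ^^^^^^^^^^^^^^^^
AttributeError: 'float' object has no attribute 'round'
```

```bash
sed -i 's/print(s\["clock"\].round(2),/print(s["clock"],/' h.py
python3 - <<'E'
from h import *
Y=CY+np.pi
rows([(-.25,0,.23,.27,Y),(-.25,0,.255,.14,Y),(-.25,0,.28,.02,Y),(-.25,0,.29,0,Y),(-.25,0,.29,0,Y)])
from kin import *
for dy in(-100,-115,-130,-145):
  for j3 in(-.4,0,.4,.8,1.2):
    q0=np.array([-.3,.7,j3,1.8,0,1.2,-.5]);p,B=pose(-.25,0,.22,.85,Y+np.radians(dy));q,e=ik(p,B,q0);print(dy,j3,e.round(3),q.round(2))
E
```

```text
13.4 [ 0.525 -0.219  0.288] [3.14  0.358 2.83 ] [-0.01  0.24  0.37  2.17 -0.25  0.41  1.81] [ 0.6  0.  -2.3]
[-0.014 -0.001 -0.011] [ 0.001  0.056 -0.001] step mm 9 deg 5.0
[-0.037 -0.001 -0.03 ] [ 0.001  0.138 -0.001] step mm 15 deg 7.4
[-0.057 -0.001 -0.05 ] [ 0.001  0.215 -0.001] step mm 14 deg 6.9
[-0.064 -0.001 -0.064] [ 0.001  0.228 -0.001] step mm 8 deg 1.1
[-0.064 -0.001 -0.064] [ 0.001  0.228 -0.001] step mm 0 deg 0.0
-100 -0.4 0.0 [-0.14  0.41  0.07  2.04  0.76  1.25 -1.01]
-100 0 0.0 [-0.34  0.43  0.35  2.04  0.7   1.17 -0.92]
-100 0.4 0.0 [-0.54  0.48  0.64  2.04  0.6   1.08 -0.79]
-100 0.8 0.0 [-0.71  0.57  0.93  2.04  0.46  0.99 -0.61]
-100 1.2 0.0 [-0.81  0.67  1.13  2.04  0.31  0.93 -0.42]
-115 -0.4 0.0 [-0.13  0.47  0.14  1.94  0.61  1.36 -1.06]
-115 0 0.0 [-0.32  0.49  0.41  1.94  0.53  1.29 -0.95]
-115 0.4 0.0 [-0.49  0.55  0.68  1.94  0.43  1.22 -0.8 ]
-115 0.8 0.0 [-0.64  0.63  0.93  1.94  0.31  1.16 -0.64]
-115 1.2 0.0 [-0.72  0.73  1.12  1.94  0.19  1.13 -0.47]
-130 -0.4 0.0 [-0.1   0.51  0.2   1.86  0.46  1.46 -1.12]
-130 0 0.0 [-0.27  0.55  0.46  1.86  0.38  1.41 -0.99]
-130 0.4 0.0 [-0.43  0.61  0.72  1.86  0.29  1.36 -0.85]
-130 0.8 0.0 [-0.55  0.69  0.95  1.86  0.19  1.32 -0.69]
-130 1.2 0.0 [-0.63  0.78  1.13  1.86  0.08  1.31 -0.54]
-145 -0.4 0.0 [-0.06  0.55  0.25  1.78  0.31  1.55 -1.19]
-145 0 0.0 [-0.22  0.59  0.5   1.78  0.24  1.52 -1.06]
-145 0.4 0.0 [-0.36  0.65  0.74  1.78  0.16  1.49 -0.92]
-145 0.8 0.0 [-0.47  0.73  0.96  1.78  0.07  1.48 -0.77]
-145 1.2 0.0 [-0.54  0.82  1.14  1.78 -0.02  1.47 -0.62]
```

{"fn": "drive_tool", "kwargs": {
  "deltas": [
    {"dx": -0.014, "dy": -0.001, "dz": -0.011, "wx": 0, "wy": 0.056, "wz": 0},
    {"dx": -0.037, "dy": -0.001, "dz": -0.03, "wx": 0, "wy": 0.138, "wz": 0},
    {"dx": -0.057, "dy": -0.001, "dz": -0.05, "wx": 0, "wy": 0.215, "wz": 0},
    {"dx": -0.064, "dy": -0.001, "dz": -0.064, "wx": 0, "wy": 0.228, "wz": 0},
    {"dx": -0.064, "dy": -0.001, "dz": -0.064, "wx": 0, "wy": 0.228, "wz": 0}
  ]
}}

```text
clock: 14.02
tcp_pos: [0.5475, -0.2267, 0.3302]
ee_rot: [-3.141, 0.002, 2.831]
wrist_force: [0.0, 1.1, -2.5]
opening: 0.0172
gripper_force: 58.8
```

Run:
```python
from h import *
Y=CY+np.pi
rows([(-.25,0,.29,0,Y-a) for a in np.radians([4,11,19,28,37])])
```

```text
14.025 [ 0.547 -0.227  0.33 ] [-3.141e+00  2.000e-03  2.831e+00] [-0.02  0.36  0.44  1.81 -0.18  1.    1.75] [ 0.   1.1 -2.5]
[ 0.01  -0.015  0.002] [-0.     0.001  0.044] step mm 9 deg 4.0
[ 0.013 -0.04   0.002] [-0.     0.001  0.122] step mm 13 deg 7.0
[ 0.021 -0.068  0.002] [-0.     0.002  0.211] step mm 15 deg 8.0
[ 0.034 -0.098  0.002] [0.    0.002 0.311] step mm 16 deg 9.0
[ 0.051 -0.125  0.002] [0.    0.002 0.411] step mm 16 deg 9.0
```

{"fn": "drive_tool", "kwargs": {
  "deltas": [
    {"dx": 0.004, "dy": -0.015, "dz": 0, "wx": 0, "wy": 0, "wz": 0.044},
    {"dx": 0.01, "dy": -0.04, "dz": 0, "wx": 0, "wy": 0, "wz": 0.122},
    {"dx": 0.02, "dy": -0.068, "dz": 0, "wx": 0, "wy": 0, "wz": 0.211},
    {"dx": 0.034, "dy": -0.098, "dz": 0, "wx": 0, "wy": 0, "wz": 0.311},
    {"dx": 0.051, "dy": -0.125, "dz": 0, "wx": 0, "wy": 0, "wz": 0.411}
  ]
}}

```text
clock: 14.65
tcp_pos: [0.502, -0.2786, 0.3297]
ee_rot: [3.14, 0.001, 2.179]
wrist_force: [0.2, 0.6, -2.0]
opening: 0.0176
gripper_force: 58.8
```

Run:
```python
from h import *
Y=CY+np.pi
rows([(-.25,0,.29,0,Y-a) for a in np.radians([46,55,63,71,76])])
```

```text
14.65 [ 0.502 -0.279  0.33 ] [3.140e+00 1.000e-03 2.179e+00] [-0.04  0.36  0.62  1.86 -0.24  1.    1.29] [ 0.2  0.6 -2. ]
[ 0.    -0.029  0.001] [0.001 0.001 0.096] step mm 15 deg 8.6
[ 0.008 -0.061  0.001] [0.001 0.001 0.196] step mm 16 deg 9.0
[ 0.018 -0.088  0.001] [0.001 0.001 0.285] step mm 15 deg 8.0
[ 0.033 -0.113  0.001] [0.001 0.001 0.374] step mm 15 deg 8.0
[ 0.043 -0.128  0.001] [0.001 0.    0.429] step mm 9 deg 5.0
```

{"fn": "drive_tool", "kwargs": {
  "deltas": [
    {"dx": 0.001, "dy": -0.029, "dz": 0, "wx": 0, "wy": 0, "wz": 0.096},
    {"dx": 0.008, "dy": -0.061, "dz": 0, "wx": 0, "wy": 0, "wz": 0.196},
    {"dx": 0.018, "dy": -0.088, "dz": 0, "wx": 0, "wy": 0, "wz": 0.285},
    {"dx": 0.033, "dy": -0.113, "dz": 0, "wx": 0, "wy": 0, "wz": 0.374},
    {"dx": 0.043, "dy": -0.128, "dz": 0, "wx": 0, "wy": 0, "wz": 0.429}
  ]
}}

```text
clock: 15.28
tcp_pos: [0.4369, -0.2975, 0.3296]
ee_rot: [3.14, -0.0, 1.506]
wrist_force: [0.8, 1.0, -2.1]
opening: 0.0174
gripper_force: 58.7
```

Run:
```python
from h import *
Y=CY+np.pi
rows([(-.25,-.005,.285,0,Y-a) for a in np.radians([83,91,100,108,112])])
```

```text
15.275 [ 0.437 -0.298  0.33 ] [ 3.14  -0.     1.506] [-0.12  0.32  0.82  1.96 -0.29  0.98  0.77] [ 0.8  1.  -2.1]
[-0.008 -0.027  0.011] [ 0.001 -0.     0.079] step mm 15 deg 7.1
[-0.002 -0.056  0.011] [ 0.001 -0.     0.168] step mm 15 deg 8.0
[ 0.009 -0.087  0.011] [ 0.001 -0.     0.268] step mm 16 deg 9.0
[ 0.022 -0.112  0.011] [ 0.001 -0.     0.357] step mm 15 deg 8.0
[ 0.031 -0.124  0.011] [ 0.001 -0.     0.401] step mm 7 deg 4.0
```

{"fn": "drive_tool", "kwargs": {
  "deltas": [
    {"dx": -0.005, "dy": -0.027, "dz": 0, "wx": 0, "wy": 0, "wz": 0.079},
    {"dx": -0.002, "dy": -0.056, "dz": 0.003, "wx": 0, "wy": 0, "wz": 0.168},
    {"dx": 0.009, "dy": -0.087, "dz": 0.007, "wx": 0, "wy": 0, "wz": 0.268},
    {"dx": 0.022, "dy": -0.112, "dz": 0.011, "wx": 0, "wy": 0, "wz": 0.357},
    {"dx": 0.031, "dy": -0.124, "dz": 0.011, "wx": 0, "wy": 0, "wz": 0.401}
  ]
}}

```text
clock: 15.9
tcp_pos: [0.3759, -0.2778, 0.3238]
ee_rot: [3.141, -0.001, 0.877]
wrist_force: [0.0, 0.6, -1.4]
opening: 0.0174
gripper_force: 58.7
```

Run:
```python
from h import *
f=grab_frame("top");save(f,"top6.png");w=grab_frame("wrist")
cv2.imwrite("pics/c6.png",np.hstack([cv2.resize(f["frame"][120:312,192:448],(400,300)),cv2.resize(w["frame"],(400,300))])[...,::-1])
Y=CY+np.pi-np.radians(112)
rows([(-.255,-.005,z,t,Y) for z,t in((.28,.05),(.265,.15),(.25,.25),(.24,.33),(.235,.36))])
```

```text
16.0 [ 0.376 -0.278  0.324] [ 3.141e+00 -2.000e-03  8.800e-01] [-0.3   0.27  1.05  2.09 -0.3   0.94  0.22] [-0.2  0.3 -2.6]
[-0.001 -0.009 -0.001] [ 0.    -0.033  0.002] step mm 5 deg 3.0
[ 0.009 -0.009  0.01 ] [ 0.001 -0.096  0.002] step mm 7 deg 5.7
[ 0.021 -0.009  0.021] [ 0.001 -0.16   0.002] step mm 8 deg 5.7
[ 0.031 -0.009  0.027] [ 0.001 -0.211  0.002] step mm 6 deg 4.6
[ 0.036 -0.009  0.032] [ 0.001 -0.23   0.002] step mm 3 deg 1.7
```

View pics/c6.png

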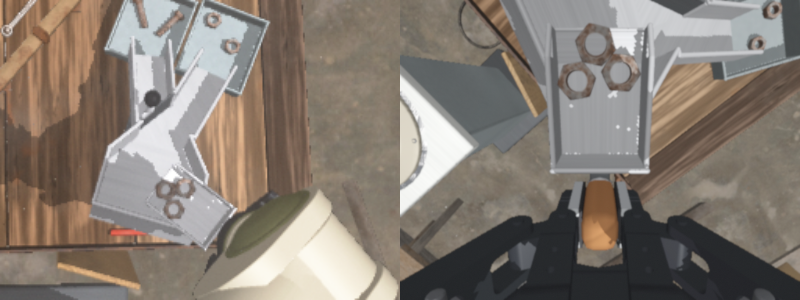

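The composite view shows all three nuts still in the pan, now gathered at the lip. The lip is over the intake, and the flap remains set to the left.

{"fn": "drive_tool", "kwargs": {
  "deltas": [
    {"dx": 0.001, "dy": -0.004, "dz": 0.0, "wx": 0, "wy": -0.033, "wz": 0},
    {"dx": 0.009, "dy": -0.004, "dz": 0.012, "wx": 0, "wy": -0.096, "wz": 0},
    {"dx": 0.021, "dy": -0.004, "dz": 0.024, "wx": 0, "wy": -0.16, "wz": 0},
    {"dx": 0.031, "dy": -0.004, "dz": 0.035, "wx": 0, "wy": -0.211, "wz": 0},
    {"dx": 0.036, "dy": -0.004, "dz": 0.045, "wx": 0, "wy": -0.23, "wz": 0}
  ]
}}

```text
clock: 16.62
tcp_pos: [0.3927, -0.2646, 0.3029]
ee_rot: [3.131, 0.361, 0.884]
wrist_force: [11.7, -3.1, 15.7]
opening: 0.0171
gripper_force: 61.3
```

Run:
```python
from h import *
Y=CY+np.pi-np.radians(112)
rows([(-.255,0,z,t,Y) for z,t in((.222,.46),(.218,.56),(.215,.66),(.212,.76),(.21,.84))])
```

```text
16.625 [ 0.393 -0.265  0.303] [3.131 0.361 0.884] [-0.56  0.46  1.17  2.1  -0.08  0.89 -0.05] [11.7 -3.1 15.7]
[ 0.018 -0.021 -0.008] [ 0.009 -0.063  0.004] step mm 14 deg 5.7
[ 0.032 -0.021 -0.019] [ 0.009 -0.126  0.004] step mm 9 deg 5.7
[ 0.046 -0.021 -0.032] [ 0.009 -0.19   0.003] step mm 10 deg 5.7
[ 0.063 -0.02  -0.043] [ 0.009 -0.254  0.003] step mm 10 deg 5.7
[ 0.077 -0.02  -0.052] [ 0.01  -0.305  0.002] step mm 8 deg 4.6
```

The scoop's underside is touching the upper rim (about 20 N), so I'll lift it at once and tip from higher up.

Run:
```python
from h import *
Y=CY+np.pi-np.radians(112)
rows([(-.25,0,z,t,Y) for z,t in((.248,.36),(.252,.38),(.25,.44),(.245,.52),(.24,.6))])
```

```text
16.625 [ 0.393 -0.265  0.303] [3.131 0.361 0.884] [-0.56  0.46  1.17  2.1  -0.08  0.89 -0.05] [11.7 -3.1 15.7]
[-0.006 -0.012 -0.037] [0.009 0.001 0.004] step mm 20 deg 0.9
[-0.007 -0.011 -0.049] [ 0.009 -0.012  0.004] step mm 6 deg 1.1
[-0.    -0.011 -0.057] [ 0.009 -0.05   0.004] step mm 5 deg 3.4
[ 0.011 -0.011 -0.064] [ 0.009 -0.101  0.004] step mm 7 deg 4.6
[ 0.024 -0.011 -0.069] [ 0.009 -0.152  0.003] step mm 7 deg 4.6
```

{"fn": "drive_tool", "kwargs": {
  "deltas": [
    {"dx": -0.01, "dy": -0.002, "dz": -0.037, "wx": 0.004, "wy": 0.001, "wz": 0},
    {"dx": -0.007, "dy": -0.004, "dz": -0.049, "wx": 0.009, "wy": -0.012, "wz": 0.002},
    {"dx": 0, "dy": -0.006, "dz": -0.057, "wx": 0.009, "wy": -0.05, "wz": 0.002},
    {"dx": 0.011, "dy": -0.008, "dz": -0.064, "wx": 0.009, "wy": -0.101, "wz": 0.002},
    {"dx": 0.024, "dy": -0.01, "dz": -0.069, "wx": 0.009, "wy": -0.152, "wz": 0.002}
  ]
}}

```text
clock: 17.25
tcp_pos: [0.3983, -0.2418, 0.3293]
ee_rot: [-3.129, 0.601, 0.879]
wrist_force: [0.1, -0.3, -2.5]
opening: 0.0175
gripper_force: 59.3
```

Run:
```python
from h import *
Y=CY+np.pi-np.radians(112)
rows([(-.25,0,z,t,Y) for z,t in((.235,.68),(.23,.76),(.225,.84),(.225,.88),(.225,.88))])
```

```text
17.25 [ 0.398 -0.242  0.329] [-3.129  0.601  0.879] [-0.69  0.58  1.23  2.04  0.06  1.02 -0.22] [ 0.1 -0.3 -2.5]
[ 0.015  0.008 -0.014] [-0.007 -0.05   0.002] step mm 11 deg 4.6
[ 0.028  0.008 -0.021] [-0.007 -0.101  0.002] step mm 8 deg 4.6
[ 0.043  0.008 -0.028] [-0.007 -0.152  0.002] step mm 8 deg 4.6
[ 0.049  0.008 -0.035] [-0.007 -0.177  0.002] step mm 4 deg 2.3
[ 0.049  0.008 -0.035] [-0.007 -0.177  0.002] step mm 0 deg 0.0
```

{"fn": "drive_tool", "kwargs": {
  "deltas": [
    {"dx": 0.012, "dy": 0.003, "dz": -0.012, "wx": -0.003, "wy": -0.05, "wz": 0},
    {"dx": 0.026, "dy": 0.003, "dz": -0.02, "wx": -0.007, "wy": -0.101, "wz": 0},
    {"dx": 0.041, "dy": 0.003, "dz": -0.027, "wx": -0.007, "wy": -0.152, "wz": 0},
    {"dx": 0.049, "dy": 0.003, "dz": -0.034, "wx": -0.007, "wy": -0.177, "wz": 0},
    {"dx": 0.049, "dy": 0.003, "dz": -0.034, "wx": -0.007, "wy": -0.177, "wz": 0}
  ]
}}

```text
clock: 17.88
tcp_pos: [0.4188, -0.22, 0.3293]
ee_rot: [-3.138, 0.878, 0.882]
wrist_force: [-0.3, -1.1, -0.6]
opening: 0.017
gripper_force: 59.5
```

Run:
```python
from h import *
f=grab_frame("top");w=grab_frame("wrist");pickle.dump(f,open("top7.pkl","wb"))
cv2.imwrite("pics/c7.png",np.hstack([cv2.resize(f["frame"][95:287,192:448],(400,300)),cv2.resize(w["frame"],(400,300))])[...,::-1])
s=read_state();print(s["clock"],s["tcp_pos"].round(3),s["ee_rot"].round(3),s["joints"].round(3),s["wrist_force"].round(2))
print([(round(d["score"],2),np.round(d["location"]),pt(f,*d["location"]).round(3)) for d in recognise(f,"nut_1")])
```

```text
17.975 [ 0.418 -0.221  0.33 ] [-3.14   0.876  0.879] [-0.758  0.774  1.233  2.     0.139  1.092 -0.317] [ 0.16 -0.24 -1.33]
[(0.6, array([192., 304.]), array([ 0.548, -0.238,  0.122])), (0.54, array([167., 316.]), array([ 0.615, -0.275,  0.065])), (0.47, array([179., 313.]), array([ 0.581, -0.264,  0.089]))]
```

View pics/c7.png

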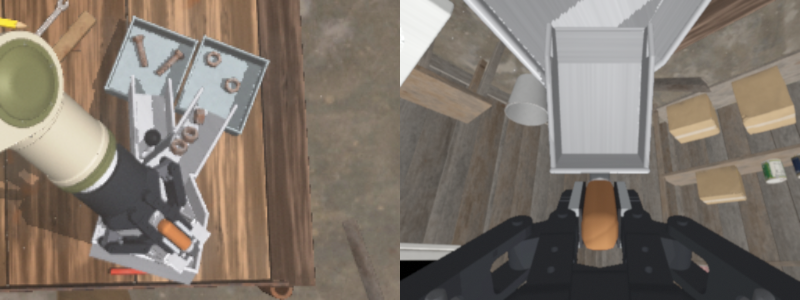

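The scoop is empty and all three nuts are sliding down the right leg. Next I'll raise and level the scoop.

Run:
```python
from h import *
Y=CY+np.pi-np.radians(112)
rows([(-.25,0,z,t,Y) for z,t in((.25,.75),(.27,.57),(.285,.39),(.297,.21),(.30,.04))])
```

```text
18.025 [ 0.418 -0.221  0.33 ] [-3.14   0.876  0.878] [-0.76  0.77  1.23  2.    0.14  1.09 -0.32] [ 0.  -0.1 -1. ]
[-0.044  0.005 -0.007] [-0.     0.08   0.001] step mm 23 deg 7.2
[-0.081  0.005  0.007] [-0.     0.195  0.001] step mm 19 deg 10.3
[-0.102  0.005  0.028] [-0.     0.309  0.001] step mm 15 deg 10.3
[-0.112  0.005  0.051] [-0.     0.424  0.001] step mm 13 deg 10.3
[-0.102  0.005  0.082] [-0.     0.532  0.001] step mm 16 deg 9.7
```

{"fn": "drive_tool", "kwargs": {
  "deltas": [
    {"dx": -0.044, "dy": 0.003, "dz": -0.007, "wx": 0, "wy": 0.08, "wz": 0},
    {"dx": -0.081, "dy": 0.003, "dz": 0.007, "wx": 0, "wy": 0.195, "wz": 0},
    {"dx": -0.102, "dy": 0.003, "dz": 0.028, "wx": 0, "wy": 0.309, "wz": 0},
    {"dx": -0.112, "dy": 0.003, "dz": 0.051, "wx": 0, "wy": 0.424, "wz": 0},
    {"dx": -0.102, "dy": 0.003, "dz": 0.082, "wx": 0, "wy": 0.532, "wz": 0}
  ]
}}

```text
clock: 18.65
tcp_pos: [0.3776, -0.272, 0.3446]
ee_rot: [3.138, 0.033, 0.877]
wrist_force: [1.1, -0.2, -2.4]
opening: 0.0174
gripper_force: 59.4
```

Run:
```python
from h import *
Y=CY+np.pi
rows([(-.25,0,.30,0,Y-a) for a in np.radians([104,95,85,75,65])])
```

```text
18.65 [ 0.378 -0.272  0.345] [3.138 0.033 0.877] [-0.37  0.24  1.07  2.06 -0.21  0.97  0.11] [ 1.1 -0.2 -2.4]
[-0.     0.03   0.011] [ 0.001  0.021 -0.089] step mm 16 deg 8.2
[0.007 0.062 0.011] [-0.001  0.021 -0.188] step mm 16 deg 9.0
[0.02  0.096 0.011] [-0.003  0.021 -0.3  ] step mm 18 deg 10.0
[0.04  0.127 0.01 ] [-0.005  0.021 -0.411] step mm 18 deg 10.0
[0.064 0.154 0.01 ] [-0.006  0.02  -0.522] step mm 18 deg 10.0
```

{"fn": "drive_tool", "kwargs": {
  "deltas": [
    {"dx": 0, "dy": 0.03, "dz": 0.01, "wx": 0.001, "wy": 0.021, "wz": -0.089},
    {"dx": 0.007, "dy": 0.062, "dz": 0.01, "wx": -0.001, "wy": 0.021, "wz": -0.188},
    {"dx": 0.02, "dy": 0.096, "dz": 0.01, "wx": -0.003, "wy": 0.021, "wz": -0.3},
    {"dx": 0.04, "dy": 0.127, "dz": 0.01, "wx": -0.005, "wy": 0.021, "wz": -0.411},
    {"dx": 0.064, "dy": 0.154, "dz": 0.01, "wx": -0.006, "wy": 0.02, "wz": -0.522}
  ]
}}

```text
clock: 19.27
tcp_pos: [0.4573, -0.2967, 0.3373]
ee_rot: [-3.132, 0.003, 1.701]
wrist_force: [0.5, -1.2, -0.4]
opening: 0.0169
gripper_force: 59.4
```

Run:
```python
from h import *
Y=CY+np.pi
rows([(-.25,0,.30,0,Y-a) for a in np.radians([56,46,36,26,16])])
```

```text
19.275 [ 0.457 -0.297  0.337] [-3.132e+00  3.000e-03  1.701e+00] [-0.08  0.33  0.75  1.91 -0.25  1.01  0.9 ] [ 0.5 -1.2 -0.4]
[ 0.002  0.032 -0.004] [-0.006  0.002 -0.097] step mm 16 deg 8.7
[ 0.011  0.067 -0.004] [-0.006  0.001 -0.208] step mm 18 deg 10.0
[ 0.025  0.1   -0.004] [-0.006  0.001 -0.319] step mm 18 deg 10.0
[ 0.046  0.131 -0.005] [-0.006  0.    -0.43 ] step mm 18 deg 10.0
[ 0.071  0.157 -0.005] [-0.007 -0.    -0.541] step mm 18 deg 10.0
```

{"fn": "drive_tool", "kwargs": {
  "deltas": [
    {"dx": 0.002, "dy": 0.032, "dz": -0.002, "wx": -0.006, "wy": 0.002, "wz": -0.097},
    {"dx": 0.011, "dy": 0.067, "dz": -0.002, "wx": -0.006, "wy": 0.001, "wz": -0.208},
    {"dx": 0.025, "dy": 0.1, "dz": -0.002, "wx": -0.006, "wy": 0.001, "wz": -0.319},
    {"dx": 0.046, "dy": 0.131, "dz": -0.002, "wx": -0.006, "wy": 0, "wz": -0.43},
    {"dx": 0.071, "dy": 0.157, "dz": -0.002, "wx": -0.007, "wy": 0, "wz": -0.541}
  ]
}}

```text
clock: 19.9
tcp_pos: [0.5308, -0.251, 0.3374]
ee_rot: [3.141, -0.0, 2.552]
wrist_force: [-0.8, 0.5, -1.2]
opening: 0.0171
gripper_force: 59.4
```

Run:
```python
from h import *
s=read_state();print(s["clock"],s["tcp_pos"].round(3),s["ee_rot"].round(3),s["joints"].round(2))
go((.529,-.057,.33),2.664)
```

```text
19.9 [ 0.531 -0.251  0.337] [ 3.141 -0.     2.552] [-0.01  0.35  0.49  1.82 -0.19  1.02  1.54]
d [0.2187 0.3204 0.015 ] w [ 0.0004 -0.0001 -0.0714] rows 3.1 0.6 F [-0.8  0.5 -1.2]
```

{"fn": "drive_tool", "kwargs": {
  "deltas": [
    {"dx": 0.04, "dy": 0.06, "dz": 0, "wx": 0, "wy": 0, "wz": -0.02},
    {"dx": 0.1, "dy": 0.146, "dz": 0, "wx": 0, "wy": 0, "wz": -0.04},
    {"dx": 0.16, "dy": 0.235, "dz": 0, "wx": 0, "wy": 0, "wz": -0.06},
    {"dx": 0.205, "dy": 0.3, "dz": 0.007, "wx": 0, "wy": 0, "wz": -0.071},
    {"dx": 0.219, "dy": 0.32, "dz": 0.015, "wx": 0, "wy": 0, "wz": -0.071}
  ]
}}

```text
clock: 20.52
tcp_pos: [0.5296, -0.0548, 0.3299]
ee_rot: [3.14, -0.001, 2.662]
wrist_force: [0.8, -0.1, -0.8]
opening: 0.0173
gripper_force: 59.4
```

Run:
```python
from h import *
go((.529,-.057,.07),2.664)
```

```text
d [-0.0015 -0.0054  0.5197] w [ 0.0012 -0.0005 -0.0015] rows 4.2 0.0 F [ 0.8 -0.1 -0.8]
```

{"fn": "drive_tool", "kwargs": {
  "deltas": [
    {"dx": -0.001, "dy": -0.003, "dz": 0.08, "wx": 0, "wy": 0, "wz": -0.001},
    {"dx": -0.001, "dy": -0.003, "dz": 0.19, "wx": 0, "wy": 0, "wz": -0.001},
    {"dx": -0.001, "dy": -0.003, "dz": 0.3, "wx": 0, "wy": 0, "wz": -0.001},
    {"dx": -0.001, "dy": -0.003, "dz": 0.41, "wx": 0, "wy": 0, "wz": -0.001},
    {"dx": -0.001, "dy": -0.003, "dz": 0.49, "wx": 0, "wy": 0, "wz": -0.001}
  ]
}}

```text
clock: 21.15
tcp_pos: [0.529, -0.0595, 0.0827]
ee_rot: [-3.141, -0.001, 2.659]
wrist_force: [-0.2, -0.1, -0.8]
opening: 0.0174
gripper_force: 59.3
```

Run:
```python
from h import *
f=grab_frame("top");P=cloud(f);f2=grab_frame("wrist")
s=read_state();A=np.eye(4);A[:3,:3]=R.from_euler("xyz",s["ee_rot"]).as_matrix();A[:3,3]=s["tcp_pos"];f2["cam_to_world"]=A@f2["tool_from_camera"]
Q=cloud(f2);c=np.array([.4785,-.031]);B=R.from_euler("z",2.664)
L=B.inv().apply((Q-[*c,0]).reshape(-1,3));ok=(f2["depth"].ravel()>.05)
m=ok&(abs(L[:,1])<.024)&(L[:,0]>-.036)&(L[:,0]<.022)&(L[:,2]<.06);a=np.c_[L[m][:,:2],np.ones(m.sum())]
print(m.sum(),"pan plane",np.linalg.lstsq(a,L[m][:,2],rcond=None)[0].round(4))
go((.529,-.057,.046),2.664);print(s["tcp_pos"])
```

```text
8019 pan plane [0.0077 0.0004 0.0361]
d [-0.0011  0.0058  0.0709] w [-0.0018 -0.0039 -0.0034] rows 0.6 0.0 F [-0.4  0.  -1.5]
[ 0.52740524 -0.05930717  0.08146463]
```

{"fn": "drive_tool", "kwargs": {
  "deltas": [
    {"dx": -0.001, "dy": 0.003, "dz": 0.02, "wx": -0.001, "wy": -0.002, "wz": -0.003},
    {"dx": -0.001, "dy": 0.004, "dz": 0.04, "wx": -0.001, "wy": -0.002, "wz": -0.003},
    {"dx": -0.001, "dy": 0.004, "dz": 0.055, "wx": -0.001, "wy": -0.002, "wz": -0.003},
    {"dx": -0.001, "dy": 0.004, "dz": 0.064, "wx": -0.001, "wy": -0.002, "wz": -0.003},
    {"dx": -0.001, "dy": 0.004, "dz": 0.066, "wx": -0.001, "wy": -0.002, "wz": -0.003}
  ]
}}

```text
clock: 21.88
tcp_pos: [0.5308, -0.056, 0.051]
ee_rot: [3.14, 0.001, 2.666]
wrist_force: [0.4, 0.0, -1.8]
opening: 0.0174
gripper_force: 59.3
```

Run:
```python
from h import *
s=read_state();print(s["tcp_pos"].round(4),s["ee_rot"].round(4),s["wrist_force"].round(2),s["moment"].round(2))
```

```text
[ 0.5308 -0.056   0.051 ] [3.1397e+00 1.3000e-03 2.6658e+00] [ 0.42  0.05 -1.77] [-0.02 -0.05  0.  ]
```

{"fn": "drive_tool", "kwargs": {
  "deltas": [
    {"dx": 0, "dy": 0, "dz": 0.004, "wx": 0.001, "wy": 0, "wz": 0},
    {"dx": 0, "dy": 0, "dz": 0.006, "wx": 0.001, "wy": 0, "wz": 0},
    {"dx": 0, "dy": 0, "dz": 0.008, "wx": 0.001, "wy": 0, "wz": 0},
    {"dx": 0, "dy": 0, "dz": 0.008, "wx": 0.001, "wy": 0, "wz": 0}
  ]
}}

```text
clock: 22.38
tcp_pos: [0.5308, -0.056, 0.0471]
ee_rot: [3.141, 0.001, 2.666]
wrist_force: [0.4, 0.5, -0.9]
opening: 0.0172
gripper_force: 59.3
```

{"fn": "drive_tool", "kwargs": {
  "deltas": [
    {"dx": 0, "dy": 0, "dz": 0.002, "wx": 0, "wy": 0, "wz": 0},
    {"dx": 0, "dy": 0, "dz": 0.002, "wx": 0, "wy": 0, "wz": 0}
  ]
}}

```text
clock: 22.62
tcp_pos: [0.531, -0.0561, 0.0466]
ee_rot: [3.141, 0.002, 2.666]
wrist_force: [-0.4, 0.9, 6.0]
opening: 0.0172
gripper_force: 60.5
```

The scoop is on the bench (about +7 N change in wrist force). I'll release it and go straight up.

{"fn": "drive_tool", "kwargs": {
  "deltas": [
    {"dx": 0, "dy": 0, "dz": 0, "wx": 0, "wy": 0, "wz": 0},
    {"dx": 0, "dy": 0, "dz": 0, "wx": 0, "wy": 0, "wz": 0},
    {"dx": 0, "dy": 0, "dz": 0, "wx": 0, "wy": 0, "wz": 0},
    {"dx": 0, "dy": 0, "dz": -0.005, "wx": 0, "wy": 0, "wz": 0},
    {"dx": 0, "dy": 0, "dz": -0.03, "wx": 0, "wy": 0, "wz": 0}
  ],
  "fingers": 0.55
}}

```text
clock: 23.25
tcp_pos: [0.5304, -0.0561, 0.0611]
ee_rot: [-3.141, 0.0, 2.666]
wrist_force: [0.0, -0.7, 0.7]
opening: 0.0467
gripper_force: 0.0
```

{"fn": "drive_tool", "kwargs": {
  "deltas": [
    {"dx": 0, "dy": 0, "dz": -0.08, "wx": 0, "wy": 0, "wz": 0},
    {"dx": 0, "dy": 0, "dz": -0.18, "wx": 0, "wy": 0, "wz": 0},
    {"dx": 0, "dy": 0, "dz": -0.3, "wx": 0, "wy": 0, "wz": 0},
    {"dx": 0, "dy": 0, "dz": -0.4, "wx": 0, "wy": 0, "wz": 0},
    {"dx": 0, "dy": 0, "dz": -0.5, "wx": 0, "wy": 0, "wz": 0}
  ]
}}

```text
clock: 23.88
tcp_pos: [0.5298, -0.0561, 0.3139]
ee_rot: [3.141, 0.002, 2.666]
wrist_force: [1.0, 1.0, -0.2]
opening: 0.0466
gripper_force: 0.0
```

{"fn": "drive_tool", "kwargs": {
  "deltas": [
    {"dx": 0.1, "dy": 0.15, "dz": 0, "wx": 0, "wy": 0, "wz": 0},
    {"dx": 0.2, "dy": 0.27, "dz": 0, "wx": 0, "wy": 0, "wz": 0},
    {"dx": 0.25, "dy": 0.38, "dz": 0, "wx": 0, "wy": 0, "wz": 0},
    {"dx": 0.25, "dy": 0.45, "dz": 0, "wx": 0, "wy": 0, "wz": 0},
    {"dx": 0.25, "dy": 0.45, "dz": 0, "wx": 0, "wy": 0, "wz": 0}
  ]
}}

```text
clock: 24.5
tcp_pos: [0.5219, 0.2062, 0.3114]
ee_rot: [3.14, 0.001, 2.672]
wrist_force: [-0.1, -1.5, -0.4]
opening: 0.0469
gripper_force: 0.0
```

Run:
```python
from h import *
f=grab_frame("top");s=read_state();print(s["clock"],s["tcp_pos"].round(3))
cv2.imwrite("pics/end.png",cv2.resize(f["frame"][95:285,130:370],None,fx=3.2,fy=3.2,interpolation=cv2.INTER_CUBIC)[...,::-1])
P=cloud(f);k=P[170:205,280:320].reshape(-1,3);k=k[(k[:,2]>.19)&(k[:,2]<.22)];print("knob chute",CR.inv().apply(k-CO).mean(0).round(3))
for d in recognise(f,"nut_1"):print(round(d["score"],2),CR.inv().apply(pt(f,*d["location"])-CO).round(3))
B=R.from_euler("z",2.664);L=B.inv().apply((P-[.479,-.031,0]).reshape(-1,3))
m=(abs(L[:,1])<.024)&(L[:,0]>-.036)&(L[:,0]<.022)&(L[:,2]<.06);print(m.sum(),np.linalg.lstsq(np.c_[L[m][:,:2],np.ones(m.sum())],L[m][:,2],rcond=None)[0].round(3))
```

```text
24.55 [0.522 0.205 0.311]
knob chute [-0.137  0.033  0.202]
0.57 [ 0.015 -0.047  0.018]
0.56 [ 0.051 -0.061  0.008]
0.53 [0.013 0.059 0.003]
0.51 [-0.01  -0.058  0.011]
0.16 [-0.137  0.333  0.031]
393 [0.002 0.001 0.002]
```

View pics/end.png

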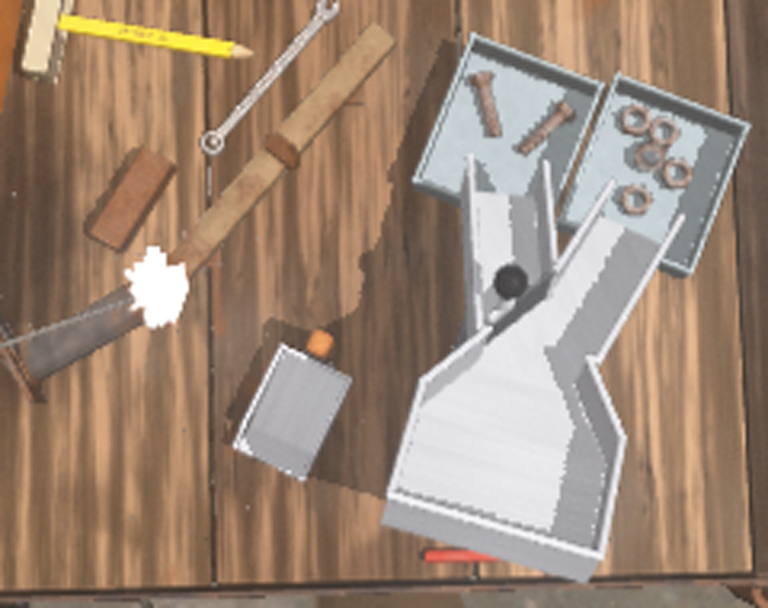

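The nut tray now holds five nuts. The flap is at its stop, the scoop stands level and empty, and everything else is where it was.

```bash
python3 -c "
from rig import r
print(r.close_job())"
```

```text
the job is handed in; nothing more can be done
None
```

Job handed in at about 25 s: the flap is at its stop, all three nuts are in the nut tray, and the empty scoop is back level on the bench with the loose things undisturbed; the scoop briefly pressed on the chute's rim at about 20 N while tipping.

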